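# Set up the thread stand for a day's stitching

## Robot

A 6-joint arm with a two-finger parallel gripper is mounted at the origin on the work surface. World frame = base frame: x ahead of the robot, y to its left, z up, the work surface at z = 0. Lengths are in m, angles in rad, forces in N, time in s.
With the tool pointing down it reaches from about 0.375 to 0.975 m from the base axis. Payload 3.8 kg.
Tool frame: the origin (TCP) lies at the very end of the fingers, on their centre line; the grasp point (between the pads) lies 19 mm behind it; x points along the fingers, z is the direction in which the jaws open and shut, and the axes are right-handed (so a half turn about x gives the same grasp; the last joint's range is limited). The gripper opens to 88 mm and grips with 3 to 60 N. Pads are 18 mm wide; open, the fingers measure 123 mm over their backs; the gripper's body (75 mm by 187 mm) begins 45 mm behind the grasp point.
Start: joints at [1.287, 0.264, 1.604, -0, 1.274, -0.037], TCP at [0.165, 0.655, 0.239] pointing down, gripper open.
Joint ranges: [-2.63, 2.63], [-0.94, 2.18], [0.31, 2.57], [-1.31, 4.45], [0, 2.66], [-2.55, 2.55]. Speed limits (rad/s): [2.57, 2.57, 3.14, 3.14, 3.14, 3.14].

## Interface

Orientations are given as a rotation vector (axis times angle).
In Python, from rig import get_state, camera, camera_params, close_job gives the robot as it stands.
- The arm moves only by the tool jog_arm, never from a script. Its argument "increments" is a list of rows, each an object with "dp": the shift along the tool's x, y, z normalised to -1 to 1, where 1 is 0.02 m, a list of three; "twist": the turn, a rotation vector about the tool's x, y, z normalised to -1 to 1, where 1 is 8 degrees, a list of three; "fingers": the closure in counts, from 0 (fully open) to 255 (shut). In form: [{"dp": [tx, ty, tz], "twist": [wx, wy, wz], "fingers": fingers}, ...]. A call has 1 to 12 rows; each row shifts and turns the commanded pose from where the row before left it, along the tool's axes as they then stand; what a row does not reach is not made up. A row lasts 1/10 s, in which the tool goes at most 50 mm and 8.59 degrees, less where a joint would pass 70% of its speed; a pose out of reach is approached as far as the arm can. A call with a number of a shift or a turn outside -1 to 1 is refused whole. A call with a gripper value outside its range is refused whole. The fingers move at their own pace and stop on an object; "squeeze" is the grip in N (left out, the last holds). Time passes only in rows, so rows that do not move let the fingers close. It gives the time, the measured TCP pose, the force and the opening at its end, in the units of the state.
- get_state(): the state, without advancing time (a new reading comes with each control period).
- camera(name): name is "scene" or "top"; returns the picture (480x640x3 uint8, red, green, blue); there is no depth.
- camera_params(name): a dict with "K" (3x3 intrinsics, pixels), "k1" (the pictures are not rectified: a ray, as slopes to the right and down, at radius r is drawn at 1 + k1 r^2 times it, then the intrinsics apply), "view" (4x4, takes a point from world to camera coordinates). Camera axes: x right, y up, looking along -z (the intrinsics and any distortion apply to the point x, -y, -z); pixel columns grow to the right and rows downward; lengths in m; the calibration is good to about 2 mm. A picture is of the moment at which its call begins. camera_params takes no time and is no camera call.
- close_job(): hands the job in, once; it reports no verdict.
The state is a dict: "clock": time; "q": joint angles; "qvel": joint speeds; "joint_efforts": joint torques, N m; "tcp_pos": TCP position; "orientation": TCP orientation; "ft_force": force on the tool from outside, world axes, zero at the start; "moment": the same for the moment, N m; "width": finger opening in m.
Only numpy, scipy, OpenCV 4.12 (cv2) and the standard library are available. Lean on these libraries where they do the work, as an engineer would, in place of code of your own. Each camera call takes 0.05 s, during which the arm holds its last target. There are 200 camera calls.

## Task

Get the thread stand ready for stitching: work every red rubber bung out of its spindle, rocking it side to side as you draw it up so that the stand is not pulled up off its mat, and put the bungs in the aluminium tray. Mount every spool of thread on the bench on a spindle of its own, right down to the base, and turn the tension knob so that its white pointer is on the red mark. Leave the other things on the bench where they are.

Things in the scene. Friction and masses are not known exactly. Their poses are not given: they have to be found in the camera images.
- stand_mat: black rubber mat 110 x 330 x 4 mm, fixed to the bench; origin centre of its underside. A green thread stand (1.2 kg) merely rests on it, located by two pins: a pull of more than about 12 to 17 N raises it straight up. Its three spindles stand in a row along the mat's y axis, 105 mm apart
- stand_lift (a joint): how far the stand has been lifted off its mat (m): 0 at rest, at most 0.03. A straight pull on a bung lifts the stand with it before the bung slides; a bung rocked side to side 0.1 to 0.2 rad about a point 10 mm below the rim while drawn up 2 to 3 mm a swing walks out with little force
- spindle1 (a point): centre of the rim (open top) of steel spindle 1 (the +y end of the row), 76 mm above the bench; z up, x across the row, y along it. The spindle is 24 mm thick and rises 62 mm from the green base plate. Its top 20 mm are a hollow socket lined with three sprung rubber segments that grip a bung's shank or stand empty
- spindle2 (a point): centre of the rim (open top) of steel spindle 2 (the middle of the row), 76 mm above the bench; z up, x across the row, y along it. The spindle is 24 mm thick and rises 62 mm from the green base plate. Its top 20 mm are a hollow socket lined with three sprung rubber segments that grip a bung's shank or stand empty
- spindle3 (a point): centre of the rim (open top) of steel spindle 3 (the -y end of the row), 76 mm above the bench; z up, x across the row, y along it. The spindle is 24 mm thick and rises 62 mm from the green base plate. Its top 20 mm are a hollow socket lined with three sprung rubber segments that grip a bung's shank or stand empty
- bung1: red rubber bung, 56 mm long, 40 g (may be absent); origin at mid length, z towards the head. Head 28 mm thick, from 1 mm below to 28 mm above the origin; shank 14 mm thick, foot 28 mm below the origin. Starts upright, pressed tightly into spindle 1: foot 20 mm below the rim, origin 8 mm above it; free once drawn up 18 mm
- bung2: red rubber bung, 56 mm long, 40 g (may be absent); origin at mid length, z towards the head. Head 28 mm thick, from 1 mm below to 28 mm above the origin; shank 14 mm thick, foot 28 mm below the origin. Starts upright, pressed tightly into spindle 2: foot 20 mm below the rim, origin 8 mm above it; free once drawn up 18 mm
- bung3: red rubber bung, 56 mm long, 40 g (may be absent); origin at mid length, z towards the head. Head 28 mm thick, from 1 mm below to 28 mm above the origin; shank 14 mm thick, foot 28 mm below the origin. Starts upright, pressed tightly into spindle 3: foot 20 mm below the rim, origin 8 mm above it; free once drawn up 18 mm
- spool1: spool of cream waxed thread with black ends, 60 mm in diameter, 50 mm tall, with a 30 mm bore right through, 160 g; origin at its centre, z along the bore, either end may be up. Stands upright on the bench at the start (origin 25 mm up). Fully down on a spindle its origin is 37 mm below the rim. It may be absent
- spool2: spool of brown waxed thread with black ends, 60 mm in diameter, 50 mm tall, with a 30 mm bore right through, 160 g; origin at its centre, z along the bore, either end may be up. Stands upright on the bench at the start (origin 25 mm up). Fully down on a spindle its origin is 37 mm below the rim. It may be absent
- spool3: spool of dark blue waxed thread with black ends, 60 mm in diameter, 50 mm tall, with a 30 mm bore right through, 160 g; origin at its centre, z along the bore, either end may be up. Stands upright on the bench at the start (origin 25 mm up). Fully down on a spindle its origin is 37 mm below the rim. It may be absent
- tray: open aluminium tray for the bungs, fixed, outer size 120 (x) x 155 (y) x 28 mm, walls and floor 4 mm; origin centre of its underside
- knob_grip (a point): on the axis of the black tension knob, 78 mm above the bench; its bar grip (46 long, 14 thick) reaches from 56 to 82 mm above the bench, over a 60 mm disc whose top is at 56 mm, on a fixed grey console 100 x 100 x 46 mm. The frame turns with the knob: -x is the pointer's direction, along the bar
- pointer_tip (a point): tip of the white pointer line of the knob, extended to 40 mm from the axis
- mark_tip (a point): the red mark on the white scale around the knob, 40 mm from the axis (a red bar 12 x 5 mm)
- tension_knob (a joint): angle of the knob (rad), grows clockwise seen from above, no stops, stiff enough (0.05 N m) to stay where it is left
- set_mark (a joint): angle of the red mark (rad) in the same sense: the pointer is on the mark when both are equal; the mark cannot be moved
- glue_jar: jar with a yellow lid, 70 mm across, 90 mm tall, standing; bystander
- shoe_last: green shoe last, about 190 mm long and 95 mm tall; bystander
There are look-alikes about, which are no part of the job. Leave any blue or purple look-alike of the bung2 alone.

How it is judged:
By the outcome, as a careful person would: the job done as asked, in the order asked, and still so for the second after the job is handed in, with the robot touching nothing.
Of bung1, bung2, bung3 only 2 to 3 are there at a start; the rules pass over those that are not, and their reading is None.
Of spool1, spool2, spool3 only 2 to 3 are there at a start; the rules pass over those that are not, and their reading is None.
At some moment in a run one of spool1, spool2, spool3 may be knocked a few centimetres aside while the robot is not near it.
It also fails if it takes over 210 s, if anything falls off the work surface, if the arm or the gripper's body presses on something with over 40 N, if the wrist force passes 120 N, or if a joint passes its speed limit or range.

## Working session

There is one attempt and no reset: what is moved stays moved. The work goes in short steps, Python scripts to look and compute and a tool call to move; the robot and the scene stay as the last step left them, time stands still between calls to the robot, and variables do not carry over. Pictures are saved under pics/ and viewed, about 12 in all and at most 16, crops included, and the job is handed in when it is done.

Besides the shell and the picture viewer there is one more tool, called after ">>>" as name(argument=value, ...) on one line, values as JSON. jog_arm: Moves the arm, as the interface text tells. Its arguments: {"type":"object","properties":{"increments":{"type":"array"},"squeeze":{"type":"number"}},"required":["increments"]}

```bash
mkdir -p pics; ls
python3 - <<'E'
from rig import *
import cv2,json
s=get_state();print(s)
for n in("scene","top"):
    im=camera(n);cv2.imwrite(f"pics/{n}0.png",im[...,::-1]);p=camera_params(n);print(n,p)
E
```

```text
pics
{'clock': 0.0, 'q': array([ 1.28711213e+00,  2.64757047e-01,  1.60534241e+00,  9.34260085e-06,
        1.27368780e+00, -3.68822132e-02]), 'qvel': array([-0.00106802, -0.00161249, -0.00111823,  0.00064155,  0.00031095,
       -0.00049391]), 'joint_efforts': array([-5.27273380e-05, -5.02121472e+01, -3.56870770e+01,  7.26292958e-02,
        2.92475405e-02, -1.83113261e-04]), 'tcp_pos': array([0.16469807, 0.65388304, 0.23740243]), 'orientation': array([-1.02682163,  1.31772919,  1.02469063]), 'ft_force': array([-0.30877329,  1.30536224, -0.23086413]), 'moment': array([-0.04290619,  0.02654849,  0.00618032]), 'width': 0.08792736736962584}
scene {'K': array([[501.43918014,   0.        , 325.4811343 ],
       [  0.        , 501.43918014, 245.03475956],
       [  0.        ,   0.        ,   1.        ]]), 'k1': -0.07647426937095966, 'view': array([[-0.30956979,  0.95085528, -0.00638681,  0.25469632],
       [-0.58822766, -0.18622322,  0.78696196,  0.24548528],
       [ 0.74709756,  0.24737655,  0.61696846, -1.59121575],
       [ 0.        ,  0.        ,  0.        ,  1.        ]])}
top {'K': array([[579.6790033 ,   0.        , 322.06166591],
       [  0.        , 579.6790033 , 238.44646767],
       [  0.        ,   0.        ,   1.        ]]), 'k1': -0.007679128097874884, 'view': array([[-0.02904344, -0.99955663, -0.00655839, -0.05565681],
       [ 0.9890876 , -0.02968609,  0.14430683, -0.59548723],
       [-0.14443754, -0.00229565,  0.98951126, -1.18163086],
       [ 0.        ,  0.        ,  0.        ,  1.        ]])}
```

View pics/scene0.png

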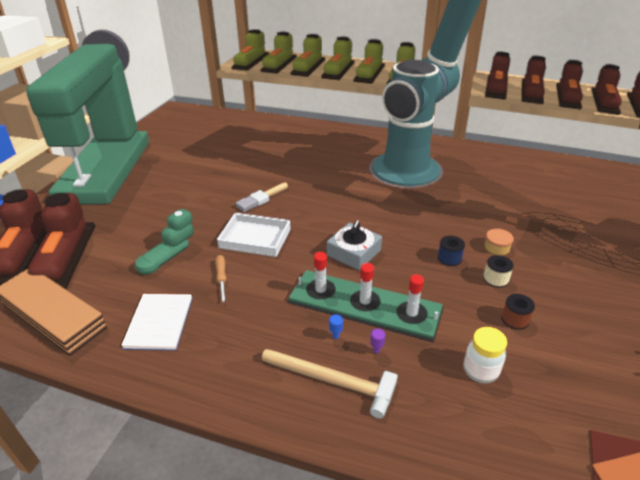

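View pics/top0.png

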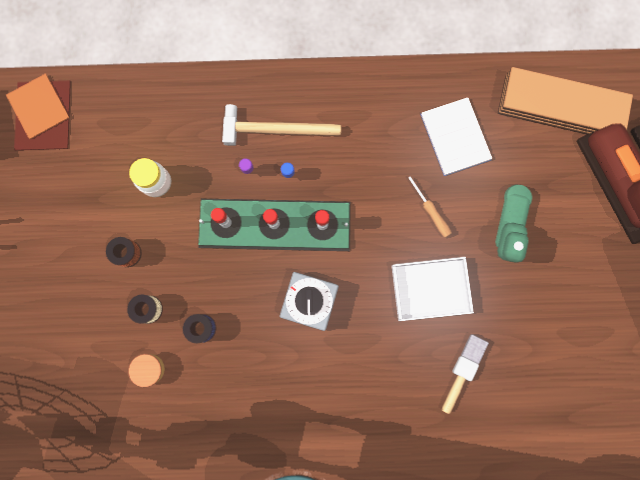

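The scene view shows three red bungs at about (320,260), (366,271) and (416,284). The blue (336,325) and purple (377,340) ones are decoys. The spools are blue (451,250), cream (498,270) and brown (518,311); the orange item at (499,240) has no bore. I'll measure now and confirm with enlarged crops.

```bash
cat > h.py <<'E'
from rig import *
import numpy as np, cv2
from scipy.spatial.transform import Rotation as R
P={n:camera_params(n) for n in("scene","top")}
def ray(n,uv):
    p=P[n];x,y=cv2.undistortPoints(np.array([[uv]],float),p["K"],np.array([p["k1"],0,0,0.]))[0,0]
    V=p["view"];d=V[:3,:3].T@np.array([x,-y,-1]);return -V[:3,:3].T@V[:3,3],d/np.linalg.norm(d)
def plane(n,uv,z):
    o,d=ray(n,uv);return o+d*(z-o[2])/d[2]
def proj(n,X):
    p=P[n];c=p["view"][:3,:3]@np.asarray(X,float)+p["view"][:3,3]
    return cv2.projectPoints(np.array([[c[0],-c[1],-c[2]]]),np.zeros(3),np.zeros(3),p["K"],np.array([p["k1"],0,0,0.]))[0][0,0]
def tri(us,ut):
    A=[];b=[]
    for n,u in(("scene",us),("top",ut)):
        o,d=ray(n,u);M=np.eye(3)-np.outer(d,d);A.append(M);b.append(M@o)
    x=np.linalg.lstsq(np.vstack(A),np.hstack(b),rcond=None)[0]
    return x
def blobs(m,amin=30):
    n,l,s,c=cv2.connectedComponentsWithStats(m.astype(np.uint8))
    return [(c[i],s[i]) for i in range(1,n) if s[i,4]>=amin]
def hsv(im): return cv2.cvtColor(im,cv2.COLOR_RGB2HSV)
def red(im):
    h=hsv(im);return ((h[...,0]<6)|(h[...,0]>174))&(h[...,1]>190)&(h[...,2]>120)
def rel(target,Rt=None):
    "shift in tool axes (m)"
    s=get_state();Rc=R.from_rotvec(s["orientation"]).as_matrix();return Rc.T@(np.array(target)-s["tcp_pos"])
E
python3 - <<'E'
from h import *
np.set_printoptions(precision=4,suppress=True)
S=cv2.imread("pics/scene0.png")[...,::-1].copy();T=cv2.imread("pics/top0.png")[...,::-1].copy()
for n,I in(("s",S),("t",T)):
    for c,s in blobs(red(I),20):print(n,c,s)
bs=sorted([c for c,s in blobs(red(S),60) if 300<c[0]<430 and c[1]<300],key=lambda c:c[0])
bt=sorted([c for c,s in blobs(red(T),60) if 205<c[0]<340 and 200<c[1]<240],key=lambda c:-c[0])
for a,b in zip(bs,bt):print("bung",tri(a,b))
for a,b,n in(((451,241),(200,328),'blue'),((498,263),(143,309),'cream'),((519,302),(120,251),'brown')):print(n,tri(a,b),plane("top",b,.05))
a=cv2.resize(S[215:335,425:545],(400,400),interpolation=2);b=cv2.resize(T[230:350,95:215],(400,400),interpolation=2)
c=cv2.resize(S[215:275,315:395],(400,300),interpolation=2);d=cv2.resize(T[262:337,260:360],(400,300),interpolation=2)
cv2.imwrite("pics/c1.png",np.vstack([np.hstack([a,b])[:,:],np.hstack([c,d])])[...,::-1][:,:])
print(R.from_rotvec(get_state()["orientation"]).as_matrix())
E
python3 -c "
import cv2;i=cv2.imread('pics/c1.png');cv2.imwrite('pics/c1.png',cv2.resize(i,(685,600)))"
```

```text
s [320.0819 259.6959] [314 252  13  17 171]
s [367.     271.5521] [361 264  13  17 163]
s [415.9405 283.1568] [410 275  13  18 185]
blue [0.4137 0.1841 0.0531] [0.4139 0.1833 0.05  ]
cream [0.4564 0.301  0.0479] [0.4562 0.3015 0.05  ]
brown [0.5786 0.35   0.0513] [0.5787 0.3518 0.05  ]
[[-0.0006 -0.9697  0.2443]
 [-0.0019  0.2443  0.9697]
 [-1.      0.0001 -0.002 ]]
```

View pics/c1.png

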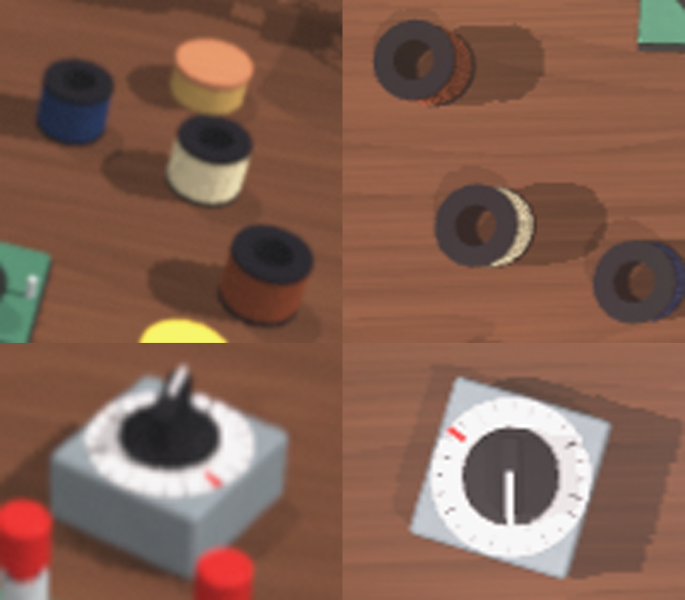

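The crop confirms it: the blue, cream and brown spools have bores, and the orange-lidded pot does not, so it is a look-alike. The pointer is towards image-down and the red mark is at the upper left of the dial. Next I measure the bungs, tray, jar and knob.

Run:
```python
from h import *
np.set_printoptions(precision=4,suppress=True)
S=cv2.imread("pics/scene0.png")[...,::-1].copy();T=cv2.imread("pics/top0.png")[...,::-1].copy()
h=hsv(T);m=((h[...,0]<6)|(h[...,0]>174))&(h[...,1]>170)&(h[...,2]>120)
bt=sorted([c for c,s in blobs(m,40) if 205<c[0]<340 and 200<c[1]<240],key=lambda c:c[0])
bt=bt[::-1]
bs=sorted([c for c,s in blobs(red(S),60) if 300<c[0]<430],key=lambda c:c[0])
print(bt)
for a,b in zip(bs,bt):print("bung",tri(a,b))
for c,s in blobs(m,5):print(c,s)
# stand: green in top
g=(h[...,0]>60)&(h[...,0]<95)&(h[...,1]>60)
cs,_=cv2.findContours(g.astype(np.uint8),0,1)
for c in cs:
    if cv2.contourArea(c)>800: print("green",cv2.minAreaRect(c))
w=(h[...,1]<40)&(h[...,2]>150)
cs,_=cv2.findContours(w.astype(np.uint8),0,1)
for c in cs:
    if cv2.contourArea(c)>800:
        r=cv2.minAreaRect(c);print("white",r,plane("top",r[0],.028))
for n,uv,z in(("jar",(144,173),.09),("traycorner",(393,265),.028),("",(466,258),.028),("",(473,314),.028),("",(398,321),.028),("orange",(145,370),.04)):print(n,plane("top",uv,z))
```

```text
[array([321.6879, 216.7834]), array([269.6644, 215.7651]), array([218.0828, 214.7197])]
bung [ 0.6295 -0.0741  0.101 ]
bung [0.635  0.0312 0.0996]
bung [0.6403 0.1355 0.1001]
[218.0828 214.7197] [211 208  15  14 157]
[269.6644 215.7651] [263 209  14  14 149]
[321.6879 216.7834] [315 210  14  14 157]
green ((273.8819580078125, 223.66419982910156), (149.1759490966797, 45.115211486816406), 1.1934894323349)
green ((515.3269653320312, 222.36538696289062), (30.98634910583496, 75.89694213867188), 11.309932708740234)
white ((470.50006103515625, 357.5000305175781), (21.913463592529297, 42.48529052734375), 26.56505012512207) [ 0.337  -0.3738  0.028 ]
white ((308.3874206542969, 300.8683776855469), (47.631614685058594, 47.60504913330078), 16.99082374572754) [ 0.4638 -0.0405  0.028 ]
white ((432.1097412109375, 288.4878234863281), (57.53483200073242, 76.30818939208984), 83.6598129272461) [ 0.4821 -0.3022  0.028 ]
white ((455.8092956542969, 135.69100952148438), (68.3847885131836, 51.26311111450195), 69.10224151611328) [ 0.8147 -0.3731  0.028 ]
white ((319.5, 33.49999237060547), (66.99998474121094, 638.9998779296875), 90.0) [ 1.0633 -0.081   0.028 ]
jar [0.7347 0.2913 0.09  ]
traycorner [ 0.5343 -0.2221  0.028 ]
 [ 0.5446 -0.3778  0.028 ]
 [ 0.4263 -0.3849  0.028 ]
 [ 0.4164 -0.2271  0.028 ]
orange [0.3317 0.2987 0.04  ]
```

>>> jog_arm(increments=[{"dp": [0, 0, 0], "twist": [0.95, 0, 0], "fingers": 0}, {"dp": [0, 0, 0], "twist": [0.95, 0, 0], "fingers": 0}, {"dp": [0, 0, 0], "twist": [0.95, 0, 0], "fingers": 0}, {"dp": [0, 0, 0], "twist": [0.95, 0, 0], "fingers": 0}, {"dp": [0, 0, 0], "twist": [0.95, 0, 0], "fingers": 0}, {"dp": [0, 0, 0], "twist": [0.95, 0, 0], "fingers": 0}, {"dp": [0, 0, 0], "twist": [0.95, 0, 0], "fingers": 0}, {"dp": [0, 0, 0], "twist": [0.95, 0, 0], "fingers": 0}, {"dp": [0, 0, 0], "twist": [0.95, 0, 0], "fingers": 0}, {"dp": [0, 0, 0], "twist": [0.95, 0, 0], "fingers": 0}, {"dp": [0, -1, 0.9], "twist": [0, 0, 0], "fingers": 0}, {"dp": [0, -1, 0.9], "twist": [0, 0, 0], "fingers": 0}], squeeze=25)

```text
clock: 1.3
tcp_pos: [0.2006, 0.614, 0.2378]
orientation: [-0.0, 1.571, -0.002]
ft_force: [-0.0, -0.9, 0.1]
width: 0.0876
```

>>> jog_arm(increments=[{"dp": [0, -1, 0.9], "twist": [0, 0, 0], "fingers": 0}, {"dp": [0, -1, 0.9], "twist": [0, 0, 0], "fingers": 0}, {"dp": [0, -1, 0.9], "twist": [0, 0, 0], "fingers": 0}, {"dp": [0, -1, 0.9], "twist": [0, 0, 0], "fingers": 0}, {"dp": [0, -1, 0.9], "twist": [0, 0, 0], "fingers": 0}, {"dp": [0, -1, 0.9], "twist": [0, 0, 0], "fingers": 0}, {"dp": [0, -1, 0.9], "twist": [0, 0, 0], "fingers": 0}, {"dp": [0, -1, 0.9], "twist": [0, 0, 0], "fingers": 0}, {"dp": [0, -1, 0.9], "twist": [0, 0, 0], "fingers": 0}, {"dp": [0, -1, 0.9], "twist": [0, 0, 0], "fingers": 0}, {"dp": [0, -1, 0.9], "twist": [0, 0, 0], "fingers": 0}, {"dp": [0, -1, 0.9], "twist": [0, 0, 0], "fingers": 0}])

```text
clock: 2.5
tcp_pos: [0.4166, 0.3728, 0.2382]
orientation: [0.001, 1.571, -0.002]
ft_force: [0.3, -0.3, 0.4]
width: 0.0879
```

>>> jog_arm(increments=[{"dp": [0, -1, 0.9], "twist": [0, 0, 0], "fingers": 0}, {"dp": [0, -1, 0.9], "twist": [0, 0, 0], "fingers": 0}, {"dp": [0, -1, 0.9], "twist": [0, 0, 0], "fingers": 0}, {"dp": [0, -1, 0.9], "twist": [0, 0, 0], "fingers": 0}, {"dp": [0, -1, 0.9], "twist": [0, 0, 0], "fingers": 0}, {"dp": [0, -1, 0.9], "twist": [0, 0, 0], "fingers": 0}, {"dp": [0, -1, 0.9], "twist": [0, 0, 0], "fingers": 0}, {"dp": [0, -1, 0.9], "twist": [0, 0, 0], "fingers": 0}, {"dp": [0, -1, 0.9], "twist": [0, 0, 0], "fingers": 0}, {"dp": [0, -1, 0.9], "twist": [0, 0, 0], "fingers": 0}, {"dp": [0, 0, 0], "twist": [0, 0, 0], "fingers": 0}])

```text
clock: 3.6
tcp_pos: [0.5971, 0.1711, 0.238]
orientation: [0.003, 1.571, -0.005]
ft_force: [0.8, -0.4, -1.0]
width: 0.0882
```

>>> jog_arm(increments=[{"dp": [0.85, -0.6, 0.72], "twist": [0, 0, 0], "fingers": 0}, {"dp": [0.85, -0.6, 0.72], "twist": [0, 0, 0], "fingers": 0}, {"dp": [0.85, -0.6, 0.72], "twist": [0, 0, 0], "fingers": 0}, {"dp": [1, 0, 0], "twist": [0, 0, 0], "fingers": 0}, {"dp": [1, 0, 0], "twist": [0, 0, 0], "fingers": 0}, {"dp": [1, 0, 0], "twist": [0, 0, 0], "fingers": 0}, {"dp": [1, 0, 0], "twist": [0, 0, 0], "fingers": 0}, {"dp": [0.8, 0, 0], "twist": [0, 0, 0], "fingers": 0}, {"dp": [0.5, 0, 0], "twist": [0, 0, 0], "fingers": 0}, {"dp": [0, 0, 0], "twist": [0, 0, 0], "fingers": 0}])

```text
clock: 4.6
tcp_pos: [0.6372, 0.1375, 0.0797]
orientation: [0.001, 1.574, -0.002]
ft_force: [0.5, -0.2, -0.4]
width: 0.0885
```

>>> jog_arm(increments=[{"dp": [0, 0, 0], "twist": [0, 0, 0], "fingers": 255}, {"dp": [0, 0, 0], "twist": [0, 0, 0], "fingers": 255}, {"dp": [0, 0, 0], "twist": [0, 0, 0], "fingers": 255}, {"dp": [0, 0, 0], "twist": [0, 0, 0], "fingers": 255}, {"dp": [0, 0, 0], "twist": [0, 0, 0], "fingers": 255}, {"dp": [0, 0, 0], "twist": [0, 0, 0], "fingers": 255}, {"dp": [0, 0, 0], "twist": [0, 0, 0], "fingers": 255}, {"dp": [0, 0, 0], "twist": [0, 0, 0], "fingers": 255}])

```text
clock: 5.4
tcp_pos: [0.6384, 0.1374, 0.0817]
orientation: [0.002, 1.572, -0.002]
ft_force: [-0.8, 1.3, 2.3]
width: 0.0272
```

>>> jog_arm(increments=[{"dp": [0.007, 0, 0.105], "twist": [0, 1, 0], "fingers": 255}, {"dp": [-0.055, 0, -0.105], "twist": [0, -1, 0], "fingers": 255}, {"dp": [-0.055, 0, -0.115], "twist": [0, -1, 0], "fingers": 255}, {"dp": [-0.055, 0, 0.125], "twist": [0, 1, 0], "fingers": 255}, {"dp": [-0.055, 0, 0.13], "twist": [0, 1, 0], "fingers": 255}, {"dp": [-0.055, 0, -0.14], "twist": [0, -1, 0], "fingers": 255}, {"dp": [-0.055, 0, -0.15], "twist": [0, -1, 0], "fingers": 255}, {"dp": [-0.055, 0, 0.16], "twist": [0, 1, 0], "fingers": 255}, {"dp": [-0.055, 0, 0.165], "twist": [0, 1, 0], "fingers": 255}])

```text
clock: 6.3
tcp_pos: [0.6356, 0.1365, 0.0883]
orientation: [0.0, 1.721, -0.002]
ft_force: [0.9, -3.3, -14.3]
width: 0.0283
```

Run:
```python
from h import *
s=get_state();print(s["tcp_pos"],s["orientation"],s["ft_force"],s["width"])
I=camera("scene");T=camera("top")
a=cv2.resize(I[225:345,285:445],(640,480),interpolation=2)
cv2.imwrite("pics/r1.png",a[...,::-1])
```

```text
[0.63555679 0.1365291  0.0882545 ] [ 4.67973655e-05  1.72132204e+00 -2.00887266e-03] [  0.88223151  -3.26561477 -14.25177836] 0.02832752447631355
```

View pics/r1.png

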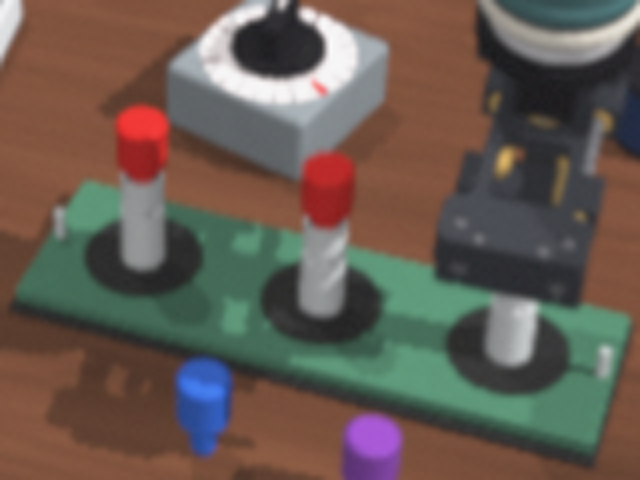

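The bung is held, the stand still sits on its mat, and nothing else has moved. I'll let it settle and read the pose and force.

>>> jog_arm(increments=[{"dp": [0, 0, 0], "twist": [0, 0, 0], "fingers": 255}, {"dp": [0, 0, 0], "twist": [0, 0, 0], "fingers": 255}])

```text
clock: 6.6
tcp_pos: [0.6399, 0.1368, 0.0887]
orientation: [0.001, 1.714, -0.003]
ft_force: [-2.3, -0.8, -15.0]
width: 0.027
```

>>> jog_arm(increments=[{"dp": [0.01, 0, -0.16], "twist": [0, -1, 0], "fingers": 255}, {"dp": [0.01, 0, -0.16], "twist": [0, -1, 0], "fingers": 255}, {"dp": [0.01, 0, 0.16], "twist": [0, 1, 0], "fingers": 255}, {"dp": [0.01, 0, 0.16], "twist": [0, 1, 0], "fingers": 255}])

```text
clock: 7.0
tcp_pos: [0.6356, 0.1372, 0.0932]
orientation: [0.001, 1.716, -0.001]
ft_force: [-3.6, -0.5, -3.1]
width: 0.0291
```

>>> jog_arm(increments=[{"dp": [0, 0, 0], "twist": [0, 0, 0], "fingers": 255}])

```text
clock: 7.1
tcp_pos: [0.6419, 0.1376, 0.0925]
orientation: [0.003, 1.714, -0.002]
ft_force: [-7.3, 1.5, -3.2]
width: 0.0272
```

>>> jog_arm(increments=[{"dp": [-0.037, 0, -0.185], "twist": [0, -1, 0], "fingers": 255}, {"dp": [-0.037, 0, -0.19], "twist": [0, -1, 0], "fingers": 255}, {"dp": [-0.037, 0, 0.195], "twist": [0, 1, 0], "fingers": 255}, {"dp": [-0.037, 0, 0.2], "twist": [0, 1, 0], "fingers": 255}, {"dp": [-0.037, 0, -0.21], "twist": [0, -1, 0], "fingers": 255}, {"dp": [-0.037, 0, -0.215], "twist": [0, -1, 0], "fingers": 255}, {"dp": [-0.037, 0, 0.22], "twist": [0, 1, 0], "fingers": 255}, {"dp": [-0.037, 0, 0.23], "twist": [0, 1, 0], "fingers": 255}, {"dp": [-0.037, 0, -0.235], "twist": [0, -1, 0], "fingers": 255}, {"dp": [-0.037, 0, -0.24], "twist": [0, -1, 0], "fingers": 255}, {"dp": [-0.037, 0, 0.25], "twist": [0, 1, 0], "fingers": 255}, {"dp": [0, 0, 0], "twist": [0, 0, 0], "fingers": 255}])

```text
clock: 8.3
tcp_pos: [0.636, 0.1373, 0.1036]
orientation: [0.002, 1.573, -0.002]
ft_force: [-7.2, -0.6, -3.2]
width: 0.0243
```

>>> jog_arm(increments=[{"dp": [-0.1, 0, 0.12], "twist": [0, 0.5, 0], "fingers": 255}, {"dp": [-0.1, 0, -0.12], "twist": [0, -0.5, 0], "fingers": 255}, {"dp": [-0.2, 0, 0], "twist": [0, 0, 0], "fingers": 255}, {"dp": [0, 0, 0], "twist": [0, 0, 0], "fingers": 255}])

```text
clock: 8.7
tcp_pos: [0.6428, 0.1383, 0.1165]
orientation: [0.003, 1.561, -0.0]
ft_force: [-0.2, 0.1, 0.4]
width: 0.0195
```

Run:
```python
from h import *
s=get_state();print(s["tcp_pos"],s["orientation"],s["ft_force"],s["width"])
I=camera("scene")
a=cv2.resize(I[225:345,365:485],(600,600),interpolation=2)
cv2.imwrite("pics/r2.png",a[...,::-1])
```

```text
[0.64275001 0.13830744 0.11654719] [ 2.91724523e-03  1.56076874e+00 -4.90451356e-04] [-0.16376562  0.11767118  0.38369321] 0.019520140674733386
```

View pics/r2.png

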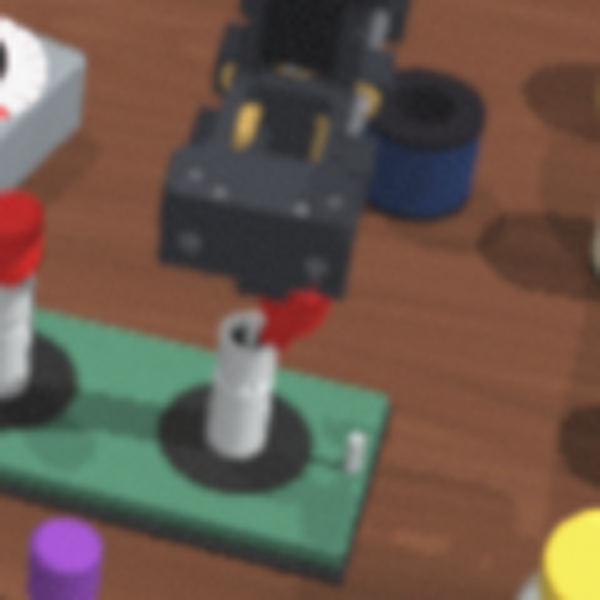

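Bung 1 is out, but it has swung askew in the fingers (red at (295,320) in the crop). I'll lift it slowly and look from both cameras.

>>> jog_arm(increments=[{"dp": [-0.3, 0, 0], "twist": [0, 0, 0], "fingers": 255}, {"dp": [-0.5, 0, 0], "twist": [0, 0, 0], "fingers": 255}, {"dp": [-0.5, 0, 0], "twist": [0, 0, 0], "fingers": 255}, {"dp": [-0.5, 0, 0], "twist": [0, 0, 0], "fingers": 255}, {"dp": [-0.5, 0, 0], "twist": [0, 0, 0], "fingers": 255}, {"dp": [-0.3, 0, 0], "twist": [0, 0, 0], "fingers": 255}, {"dp": [0, 0, 0], "twist": [0, 0, 0], "fingers": 255}])

```text
clock: 9.45
tcp_pos: [0.6398, 0.1375, 0.1654]
orientation: [0.002, 1.568, -0.002]
ft_force: [0.6, -0.1, -1.3]
width: 0.0194
```

Run:
```python
from h import *
s=get_state();print(s["tcp_pos"],s["orientation"],s["ft_force"],s["width"])
I=camera("scene");T=camera("top")
a=cv2.resize(I[205:325,365:465],(400,480),interpolation=2)
b=cv2.resize(T[170:260,190:265],(400,480),interpolation=2)
cv2.imwrite("pics/r3.png",np.hstack([a,b])[...,::-1])
```

```text
[0.63975349 0.13750275 0.16541661] [ 0.00231122  1.56830219 -0.00162946] [ 0.62704481 -0.08681217 -1.26593149] 0.019446836561306642
```

View pics/r3.png

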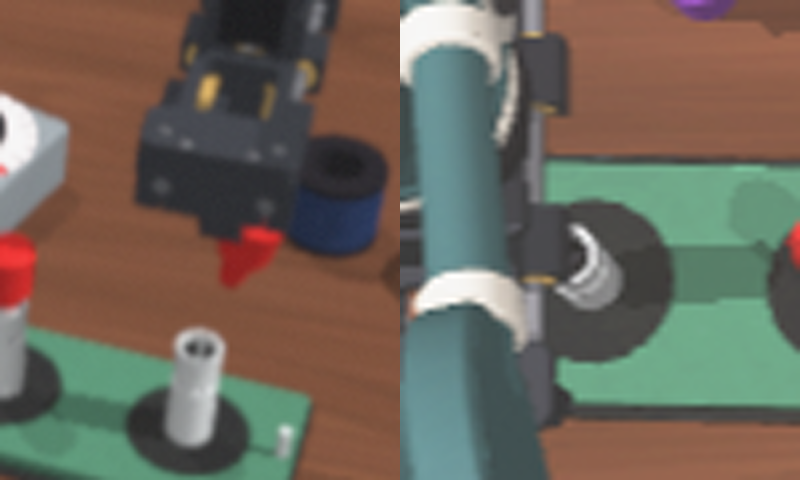

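It is held by the head with the foot hanging down about 20 mm below the fingertips, clear of everything. The stand is still seated. I'll carry it to the tray.

>>> jog_arm(increments=[{"dp": [0, -0.4, -0.15], "twist": [0, 0, 0], "fingers": 255}, {"dp": [0, -0.75, -0.31], "twist": [0, 0, 0], "fingers": 255}, {"dp": [0, -0.75, -0.31], "twist": [0, 0, 0], "fingers": 255}, {"dp": [0, -0.75, -0.31], "twist": [0, 0, 0], "fingers": 255}, {"dp": [0, -0.75, -0.31], "twist": [0, 0, 0], "fingers": 255}, {"dp": [0, -0.75, -0.31], "twist": [0, 0, 0], "fingers": 255}, {"dp": [0, -0.75, -0.31], "twist": [0, 0, 0], "fingers": 255}, {"dp": [0, -0.75, -0.31], "twist": [0, 0, 0], "fingers": 255}, {"dp": [0, -0.75, -0.31], "twist": [0, 0, 0], "fingers": 255}, {"dp": [0, -0.75, -0.31], "twist": [0, 0, 0], "fingers": 255}, {"dp": [0, -0.75, -0.31], "twist": [0, 0, 0], "fingers": 255}, {"dp": [0, -0.75, -0.31], "twist": [0, 0, 0], "fingers": 255}])

```text
clock: 10.75
tcp_pos: [0.5667, -0.0367, 0.1638]
orientation: [0.002, 1.571, -0.002]
ft_force: [1.7, 0.3, -0.1]
width: 0.0197
```

>>> jog_arm(increments=[{"dp": [0, -0.75, -0.31], "twist": [0, 0, 0], "fingers": 255}, {"dp": [0, -0.75, -0.31], "twist": [0, 0, 0], "fingers": 255}, {"dp": [0, -0.75, -0.31], "twist": [0, 0, 0], "fingers": 255}, {"dp": [0, -0.75, -0.31], "twist": [0, 0, 0], "fingers": 255}, {"dp": [0, -0.75, -0.31], "twist": [0, 0, 0], "fingers": 255}, {"dp": [0, -0.75, -0.31], "twist": [0, 0, 0], "fingers": 255}, {"dp": [0, -0.75, -0.31], "twist": [0, 0, 0], "fingers": 255}, {"dp": [0, -0.75, -0.31], "twist": [0, 0, 0], "fingers": 255}, {"dp": [0, -0.75, -0.31], "twist": [0, 0, 0], "fingers": 255}, {"dp": [0, -0.75, -0.31], "twist": [0, 0, 0], "fingers": 255}, {"dp": [0, -0.75, -0.31], "twist": [0, 0, 0], "fingers": 255}, {"dp": [0, -0.75, -0.31], "twist": [0, 0, 0], "fingers": 255}])

```text
clock: 11.95
tcp_pos: [0.4918, -0.2165, 0.1638]
orientation: [0.002, 1.571, -0.002]
ft_force: [-0.9, -1.0, -0.6]
width: 0.0196
```

>>> jog_arm(increments=[{"dp": [0, -0.75, -0.31], "twist": [0, 0, 0], "fingers": 255}, {"dp": [0, -0.75, -0.31], "twist": [0, 0, 0], "fingers": 255}, {"dp": [0, -0.5, -0.31], "twist": [0, 0, 0], "fingers": 255}, {"dp": [0.5, 0, 0], "twist": [0, 0, 0], "fingers": 255}, {"dp": [0.75, 0, 0], "twist": [0, 0, 0], "fingers": 255}, {"dp": [0.75, 0, 0], "twist": [0, 0, 0], "fingers": 255}, {"dp": [0.75, 0, 0], "twist": [0, 0, 0], "fingers": 255}, {"dp": [0.75, 0, 0], "twist": [0, 0, 0], "fingers": 255}, {"dp": [0.75, 0, 0], "twist": [0, 0, 0], "fingers": 255}, {"dp": [0.75, 0, 0], "twist": [0, 0, 0], "fingers": 255}, {"dp": [0.75, 0, 0], "twist": [0, 0, 0], "fingers": 255}, {"dp": [0, 0, 0], "twist": [0, 0, 0], "fingers": 255}])

```text
clock: 13.15
tcp_pos: [0.4737, -0.2557, 0.0474]
orientation: [0.001, 1.571, -0.002]
ft_force: [0.3, -0.8, 0.6]
width: 0.0039
```

Run:
```python
from h import *
s=get_state();print(s["tcp_pos"],s["orientation"],s["ft_force"],s["width"])
I=camera("scene");T=camera("top")
a=cv2.resize(I[175:275,200:300],(400,400),interpolation=2)
b=cv2.resize(T[235:335,375:475],(400,400),interpolation=2)
cv2.imwrite("pics/r4.png",np.hstack([a,b])[...,::-1])
```

```text
[ 0.4736582  -0.25574084  0.0474085 ] [ 1.34704134e-03  1.57137423e+00 -2.17399633e-03] [ 0.27647314 -0.84372978  0.62241423] 0.0038820757037751055
```

View pics/r4.png

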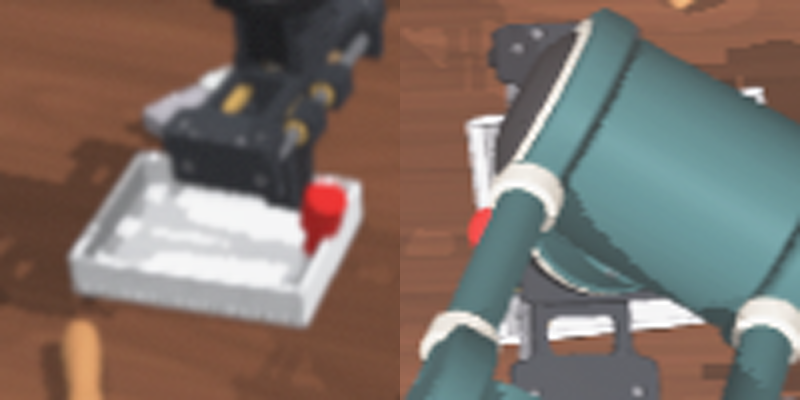

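The bung slid out of the fingers just above the tray and leans inside it at the +y wall (crop (325,215)). I'll back off, open, and check it.

>>> jog_arm(increments=[{"dp": [-0.5, 0, 0], "twist": [0, 0, 0], "fingers": 255}, {"dp": [-1, 0, 0], "twist": [0, 0, 0], "fingers": 255}, {"dp": [-1, 0, 0], "twist": [0, 0, 0], "fingers": 0}, {"dp": [-1, 0, 0], "twist": [0, 0, 0], "fingers": 0}, {"dp": [-1, 0, 0], "twist": [0, 0, 0], "fingers": 0}, {"dp": [-1, 0, 0], "twist": [0, 0, 0], "fingers": 0}, {"dp": [-1, 0, 0], "twist": [0, 0, 0], "fingers": 0}, {"dp": [-1, 0.5, 0.5], "twist": [0, 0, 0], "fingers": 0}, {"dp": [0, 1, 0.55], "twist": [0, 0, 0], "fingers": 0}, {"dp": [0, 1, 0.55], "twist": [0, 0, 0], "fingers": 0}, {"dp": [0, 1, 0.55], "twist": [0, 0, 0], "fingers": 0}, {"dp": [0, 1, 0.55], "twist": [0, 0, 0], "fingers": 0}])

```text
clock: 14.45
tcp_pos: [0.5284, -0.1644, 0.2]
orientation: [0.002, 1.569, -0.002]
ft_force: [0.8, -1.2, 0.3]
width: 0.0783
```

>>> jog_arm(increments=[{"dp": [0, 1, 0.55], "twist": [0, 0, 0], "fingers": 0}, {"dp": [0, 1, 0.55], "twist": [0, 0, 0], "fingers": 0}, {"dp": [0, 1, 0.55], "twist": [0, 0, 0], "fingers": 0}, {"dp": [0, 1, 0.55], "twist": [0, 0, 0], "fingers": 0}, {"dp": [0, 1, 0.55], "twist": [0, 0, 0], "fingers": 0}, {"dp": [0, 1, 0.55], "twist": [0, 0, 0], "fingers": 0}, {"dp": [0, 1, 0.55], "twist": [0, 0, 0], "fingers": 0}, {"dp": [0, 1, 0.55], "twist": [0, 0, 0], "fingers": 0}, {"dp": [0, 0, 0], "twist": [0, 0, 0], "fingers": 0}, {"dp": [0, 0, 0], "twist": [0, 0, 0], "fingers": 0}])

```text
clock: 15.45
tcp_pos: [0.6162, -0.0053, 0.1994]
orientation: [0.001, 1.57, -0.001]
ft_force: [0.4, -0.9, -0.9]
width: 0.0878
```

Run:
```python
from h import *
np.set_printoptions(precision=4,suppress=True)
s=get_state();print(s["tcp_pos"],s["orientation"],s["ft_force"],s["width"])
I=camera("scene");T=camera("top")
a=cv2.resize(I[195:275,200:310],(400,300),interpolation=2)
b=cv2.resize(T[240:330,370:490],(400,300),interpolation=2)
cv2.imwrite("pics/r5.png",np.hstack([a,b])[...,::-1])
for c,s in blobs(red(I),20):print(c,s)
```

```text
[ 0.6162 -0.0053  0.1994] [ 0.0006  1.5705 -0.0011] [ 0.358  -0.8864 -0.915 ] 0.08781251325895968
[280.05   227.5125] [277 222   8  15  80]
[320.0345 259.7241] [314 252  13  17 174]
[366.9448 271.6074] [361 264  13  17 163]
```

View pics/r5.png

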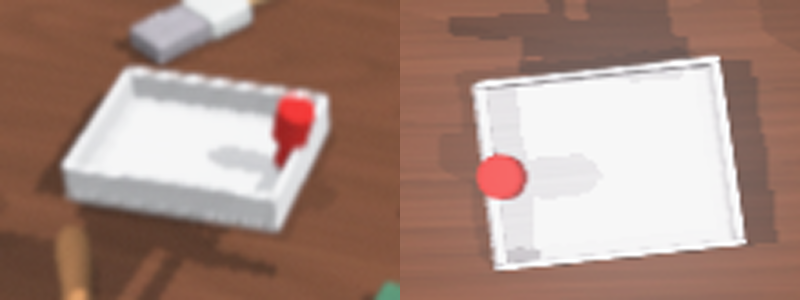

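Bung 1 stands leaning inside the tray by the +y wall (crop left (290,125), crop right (500,177)). I'll go to bung 2 with a firmer grip and a gentler lift.

>>> jog_arm(increments=[{"dp": [0, 0.91, 0.47], "twist": [0, 0, 0], "fingers": 0}, {"dp": [0, 0.91, 0.47], "twist": [0, 0, 0], "fingers": 0}, {"dp": [1, 0, 0], "twist": [0, 0, 0], "fingers": 0}, {"dp": [1, 0, 0], "twist": [0, 0, 0], "fingers": 0}, {"dp": [1, 0, 0], "twist": [0, 0, 0], "fingers": 0}, {"dp": [1, 0, 0], "twist": [0, 0, 0], "fingers": 0}, {"dp": [1, 0, 0], "twist": [0, 0, 0], "fingers": 0}, {"dp": [0.7, 0, 0], "twist": [0, 0, 0], "fingers": 0}, {"dp": [0.3, 0, 0], "twist": [0, 0, 0], "fingers": 0}, {"dp": [0, 0, 0], "twist": [0, 0, 0], "fingers": 0}, {"dp": [0, 0, 0], "twist": [0, 0, 0], "fingers": 0}])

```text
clock: 16.65
tcp_pos: [0.636, 0.031, 0.0795]
orientation: [0.002, 1.57, -0.002]
ft_force: [0.3, -0.7, 0.5]
width: 0.0883
```

>>> jog_arm(increments=[{"dp": [0, 0, 0], "twist": [0, 0, 0], "fingers": 255}, {"dp": [0, 0, 0], "twist": [0, 0, 0], "fingers": 255}, {"dp": [0, 0, 0], "twist": [0, 0, 0], "fingers": 255}, {"dp": [0, 0, 0], "twist": [0, 0, 0], "fingers": 255}, {"dp": [0, 0, 0], "twist": [0, 0, 0], "fingers": 255}, {"dp": [0, 0, 0], "twist": [0, 0, 0], "fingers": 255}, {"dp": [0, 0, 0], "twist": [0, 0, 0], "fingers": 255}, {"dp": [0, 0, 0], "twist": [0, 0, 0], "fingers": 255}, {"dp": [0, 0, 0], "twist": [0, 0, 0], "fingers": 255}], squeeze=55)

```text
clock: 17.55
tcp_pos: [0.6331, 0.0308, 0.0786]
orientation: [0.002, 1.576, -0.002]
ft_force: [-6.1, 0.2, 4.4]
width: 0.0267
```

>>> jog_arm(increments=[{"dp": [0.006, 0, 0.09], "twist": [0, 1, 0], "fingers": 255}, {"dp": [0.006, 0, -0.09], "twist": [0, -1, 0], "fingers": 255}, {"dp": [0.006, 0, -0.09], "twist": [0, -1, 0], "fingers": 255}, {"dp": [-0.04, 0, 0.095], "twist": [0, 1, 0], "fingers": 255}, {"dp": [-0.04, 0, 0.1], "twist": [0, 1, 0], "fingers": 255}, {"dp": [-0.04, 0, -0.11], "twist": [0, -1, 0], "fingers": 255}, {"dp": [-0.04, 0, -0.115], "twist": [0, -1, 0], "fingers": 255}, {"dp": [-0.04, 0, 0.12], "twist": [0, 1, 0], "fingers": 255}, {"dp": [-0.04, 0, 0.13], "twist": [0, 1, 0], "fingers": 255}, {"dp": [-0.04, 0, -0.14], "twist": [0, -1, 0], "fingers": 255}, {"dp": [-0.04, 0, -0.145], "twist": [0, -1, 0], "fingers": 255}])

```text
clock: 18.65
tcp_pos: [0.6287, 0.0308, 0.0754]
orientation: [0.002, 1.446, -0.002]
ft_force: [6.7, 0.6, -17.6]
width: 0.0249
```

>>> jog_arm(increments=[{"dp": [0, 0, 0], "twist": [0, 0, 0], "fingers": 255}])

```text
clock: 18.75
tcp_pos: [0.6279, 0.0309, 0.0791]
orientation: [0.002, 1.434, -0.002]
ft_force: [5.2, -0.5, -13.8]
width: 0.025
```

>>> jog_arm(increments=[{"dp": [0.007, 0, 0.14], "twist": [0, 1, 0], "fingers": 255}, {"dp": [0.007, 0, 0.14], "twist": [0, 1, 0], "fingers": 255}, {"dp": [0, 0, 0], "twist": [0, 0, 0], "fingers": 255}, {"dp": [0.007, 0, -0.14], "twist": [0, -1, 0], "fingers": 255}, {"dp": [0.007, 0, -0.14], "twist": [0, -1, 0], "fingers": 255}, {"dp": [0, 0, 0], "twist": [0, 0, 0], "fingers": 255}])

```text
clock: 19.35
tcp_pos: [0.6255, 0.0309, 0.0808]
orientation: [0.002, 1.436, -0.002]
ft_force: [-1.4, 0.4, -0.7]
width: 0.025
```

>>> jog_arm(increments=[{"dp": [0.007, 0, 0.14], "twist": [0, 1, 0], "fingers": 255}, {"dp": [0.007, 0, 0.14], "twist": [0, 1, 0], "fingers": 255}, {"dp": [0, 0, 0], "twist": [0, 0, 0], "fingers": 255}, {"dp": [0.007, 0, -0.14], "twist": [0, -1, 0], "fingers": 255}, {"dp": [0.007, 0, -0.14], "twist": [0, -1, 0], "fingers": 255}, {"dp": [0, 0, 0], "twist": [0, 0, 0], "fingers": 255}])

```text
clock: 19.95
tcp_pos: [0.6248, 0.0309, 0.0837]
orientation: [0.001, 1.437, -0.002]
ft_force: [-0.8, 0.1, -0.3]
width: 0.0252
```

>>> jog_arm(increments=[{"dp": [-0.045, 0, 0.14], "twist": [0, 1, 0], "fingers": 255}, {"dp": [-0.045, 0, 0.14], "twist": [0, 1, 0], "fingers": 255}, {"dp": [0, 0, 0], "twist": [0, 0, 0], "fingers": 255}, {"dp": [-0.045, 0, -0.15], "twist": [0, -1, 0], "fingers": 255}, {"dp": [-0.045, 0, -0.15], "twist": [0, -1, 0], "fingers": 255}, {"dp": [0, 0, 0], "twist": [0, 0, 0], "fingers": 255}, {"dp": [-0.045, 0, 0.16], "twist": [0, 1, 0], "fingers": 255}, {"dp": [-0.045, 0, 0.17], "twist": [0, 1, 0], "fingers": 255}, {"dp": [0, 0, 0], "twist": [0, 0, 0], "fingers": 255}, {"dp": [-0.045, 0, -0.18], "twist": [0, -1, 0], "fingers": 255}, {"dp": [-0.045, 0, -0.18], "twist": [0, -1, 0], "fingers": 255}, {"dp": [0, 0, 0], "twist": [0, 0, 0], "fingers": 255}])

```text
clock: 21.15
tcp_pos: [0.624, 0.0309, 0.0929]
orientation: [0.001, 1.438, -0.002]
ft_force: [-1.2, 0.3, -0.6]
width: 0.0249
```

>>> jog_arm(increments=[{"dp": [-0.045, 0, 0.19], "twist": [0, 1, 0], "fingers": 255}, {"dp": [-0.045, 0, 0.195], "twist": [0, 1, 0], "fingers": 255}, {"dp": [0, 0, 0], "twist": [0, 0, 0], "fingers": 255}, {"dp": [-0.045, 0, -0.2], "twist": [0, -1, 0], "fingers": 255}, {"dp": [-0.045, 0, -0.21], "twist": [0, -1, 0], "fingers": 255}, {"dp": [0, 0, 0], "twist": [0, 0, 0], "fingers": 255}, {"dp": [-0.045, 0, 0.22], "twist": [0, 1, 0], "fingers": 255}, {"dp": [-0.045, 0, 0.22], "twist": [0, 1, 0], "fingers": 255}, {"dp": [0, 0, 0], "twist": [0, 0, 0], "fingers": 255}, {"dp": [-0.045, 0, -0.23], "twist": [0, -1, 0], "fingers": 255}, {"dp": [0, 0, 0], "twist": [0, 0, 0], "fingers": 255}])

```text
clock: 22.25
tcp_pos: [0.6297, 0.0308, 0.102]
orientation: [0.002, 1.577, -0.002]
ft_force: [-1.3, 0.1, -1.5]
width: 0.0251
```

>>> jog_arm(increments=[{"dp": [-0.1, 0, 0], "twist": [0, 0, 0], "fingers": 255}, {"dp": [-0.3, 0, 0], "twist": [0, 0, 0], "fingers": 255}, {"dp": [-0.5, 0, 0], "twist": [0, 0, 0], "fingers": 255}, {"dp": [-1, 0, 0], "twist": [0, 0, 0], "fingers": 255}, {"dp": [-1, 0, 0], "twist": [0, 0, 0], "fingers": 255}, {"dp": [0, 0, 0], "twist": [0, 0, 0], "fingers": 255}])

```text
clock: 22.85
tcp_pos: [0.639, 0.0308, 0.1682]
orientation: [0.002, 1.561, -0.002]
ft_force: [0.7, 0.7, -0.6]
width: 0.0253
```

Run:
```python
from h import *
s=get_state();print(s["tcp_pos"],s["orientation"],s["ft_force"],s["width"])
I=camera("scene")
a=cv2.resize(I[185:345,285:445],(600,600),interpolation=2)
cv2.imwrite("pics/r6.png",a[...,::-1])
```

```text
[0.63900876 0.03083602 0.16822459] [ 0.00204747  1.56138271 -0.00181514] [ 0.71658566  0.69350635 -0.59569309] 0.02527891661994688
```

View pics/r6.png

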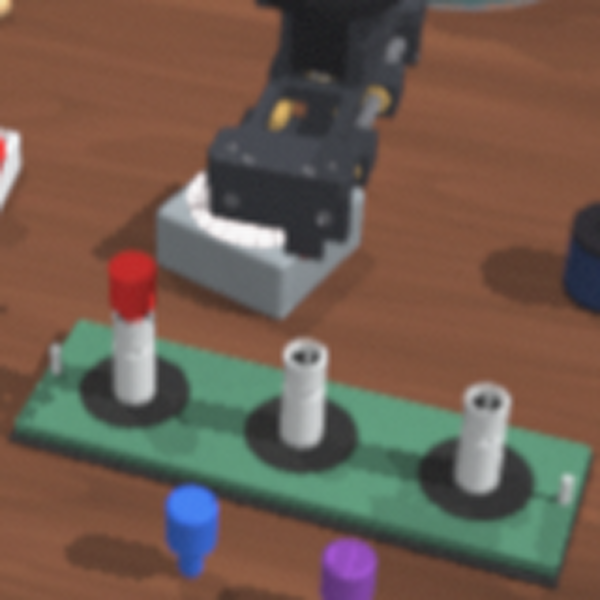

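Run:
```python
from h import *
np.set_printoptions(precision=4,suppress=True)
I=camera("scene");T=camera("top")
for c,s in blobs(red(I),3):print('s',c,s)
h=hsv(T);m=((h[...,0]<6)|(h[...,0]>174))&(h[...,1]>150)&(h[...,2]>80)
for c,s in blobs(m,3):print('t',c,s)
print(proj("scene",get_state()["tcp_pos"]),proj("top",get_state()["tcp_pos"]))
a=cv2.resize(I[205:275,330:400],(400,400),interpolation=2)
t=proj("top",get_state()["tcp_pos"]).astype(int)
b=cv2.resize(T[t[1]-50:t[1]+50,t[0]-50:t[0]+50],(400,400),interpolation=2)
cv2.imwrite("pics/r7.png",np.hstack([a,b])[...,::-1])
```

```text
s [280.0649 227.5325] [277 222   8  14  77]
s [319.7733 260.0267] [315 253  11  16 150]
t [321.9623 216.9623] [316 210  13  15 159]
t [292.5  287.75] [291 287   4   3   4]
t [397.9722 292.4028] [393 287  13  12  72]
[368.3296 247.9607] [266.8703 209.5417]
```

View pics/r7.png

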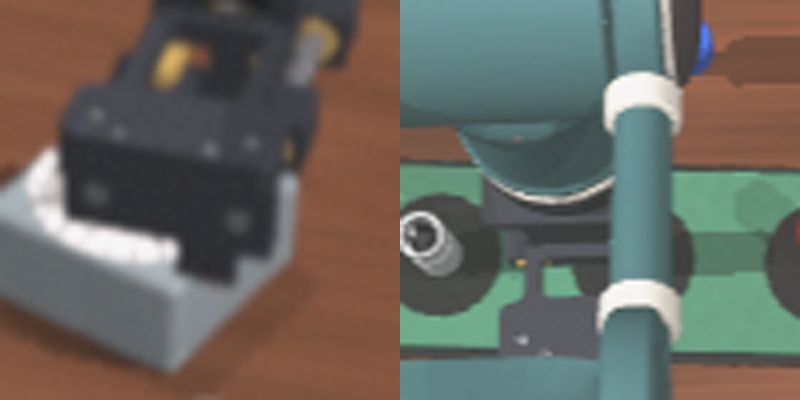

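Bung 2 has left its spindle and the stand is seated, but the bung is hidden between the fingers in both views (the fingers read 25 mm apart). I'll turn the wrist so the camera can see between them.

>>> jog_arm(increments=[{"dp": [0, 0, 0], "twist": [1, 0, 0], "fingers": 255}, {"dp": [0, 0, 0], "twist": [1, 0, 0], "fingers": 255}, {"dp": [0, 0, 0], "twist": [1, 0, 0], "fingers": 255}, {"dp": [0, 0, 0], "twist": [1, 0, 0], "fingers": 255}, {"dp": [0, 0, 0], "twist": [1, 0, 0], "fingers": 255}, {"dp": [0, 0, 0], "twist": [1, 0, 0], "fingers": 255}, {"dp": [0, 0, 0], "twist": [1, 0, 0], "fingers": 255}, {"dp": [0, 0, 0], "twist": [1, 0, 0], "fingers": 255}, {"dp": [0, 0, 0], "twist": [1, 0, 0], "fingers": 255}, {"dp": [0, 0, 0], "twist": [1, 0, 0], "fingers": 255}])

```text
clock: 24.0
tcp_pos: [0.6339, 0.0308, 0.1606]
orientation: [1.085, 1.286, -1.088]
ft_force: [0.2, 0.3, -0.1]
width: 0.025
```

Run:
```python
from h import *
s=get_state();print(s["tcp_pos"],s["orientation"],s["ft_force"],s["width"])
I=camera("scene")
for c,st in blobs(red(I),3):print('s',c,st)
c=proj("scene",s["tcp_pos"]).astype(int);print(c)
a=cv2.resize(I[c[1]-45:c[1]+35,c[0]-40:c[0]+40],(480,480),interpolation=2)
cv2.imwrite("pics/r8.png",a[...,::-1])
```

```text
[0.63390344 0.03077257 0.16059608] [ 1.08461391  1.28551829 -1.08776912] [ 0.16633646  0.3077812  -0.05048546] 0.024993045551964986
s [280.13513514 227.44594595] [277 222   8  13  74]
s [368.42622951 237.97814208] [363 229  13  23 183]
s [319.82550336 259.99328859] [314 253  12  16 149]
[368 248]
```

View pics/r8.png

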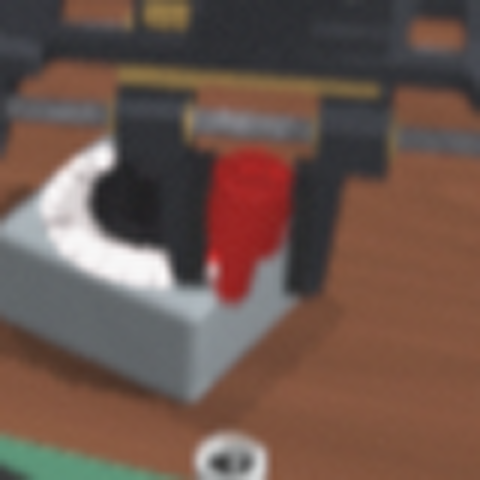

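Bung 2 is held firmly, high between the fingers, with its foot about level with the tips (crop (245,225)). I'll carry it to the middle of the tray.

>>> jog_arm(increments=[{"dp": [0, -0.33, 0.48], "twist": [0, 0, 0], "fingers": 255}, {"dp": [0, -0.66, 0.97], "twist": [0, 0, 0], "fingers": 255}, {"dp": [0, -0.66, 0.97], "twist": [0, 0, 0], "fingers": 255}, {"dp": [0, -0.66, 0.97], "twist": [0, 0, 0], "fingers": 255}, {"dp": [0, -0.66, 0.97], "twist": [0, 0, 0], "fingers": 255}, {"dp": [0, -0.66, 0.97], "twist": [0, 0, 0], "fingers": 255}, {"dp": [0, -0.66, 0.97], "twist": [0, 0, 0], "fingers": 255}, {"dp": [0, -0.66, 0.97], "twist": [0, 0, 0], "fingers": 255}, {"dp": [0, -0.66, 0.97], "twist": [0, 0, 0], "fingers": 255}, {"dp": [0, -0.66, 0.97], "twist": [0, 0, 0], "fingers": 255}, {"dp": [0, -0.66, 0.97], "twist": [0, 0, 0], "fingers": 255}, {"dp": [0, -0.66, 0.97], "twist": [0, 0, 0], "fingers": 255}])

```text
clock: 25.25
tcp_pos: [0.522, -0.2161, 0.1617]
orientation: [1.079, 1.288, -1.08]
ft_force: [0.3, -0.4, -1.3]
width: 0.0253
```

>>> jog_arm(increments=[{"dp": [0, -0.66, 0.97], "twist": [0, 0, 0], "fingers": 255}, {"dp": [0, -0.66, 0.97], "twist": [0, 0, 0], "fingers": 255}, {"dp": [0, -0.66, 0.97], "twist": [0, 0, 0], "fingers": 255}, {"dp": [0, -0.6, 0.9], "twist": [0, 0, 0], "fingers": 255}, {"dp": [0, 0, 0], "twist": [0, 0, 0], "fingers": 255}])

```text
clock: 25.75
tcp_pos: [0.4839, -0.301, 0.1617]
orientation: [1.081, 1.286, -1.082]
ft_force: [0.7, -0.3, -1.4]
width: 0.0253
```

>>> jog_arm(increments=[{"dp": [0.9, 0, 0.5], "twist": [0, 0, 0], "fingers": 255}, {"dp": [1, 0, 0], "twist": [0, 0, 0], "fingers": 255}, {"dp": [1, 0, 0], "twist": [0, 0, 0], "fingers": 255}, {"dp": [1, 0, 0], "twist": [0, 0, 0], "fingers": 255}, {"dp": [1, 0, 0], "twist": [0, 0, 0], "fingers": 255}, {"dp": [1, 0, 0], "twist": [0, 0, 0], "fingers": 255}, {"dp": [0.9, 0, 0], "twist": [0, 0, 0], "fingers": 255}, {"dp": [0, 0, 0], "twist": [0, 0, 0], "fingers": 255}, {"dp": [0, 0, 0], "twist": [0, 0, 0], "fingers": 120}, {"dp": [0, 0, 0], "twist": [0, 0, 0], "fingers": 120}, {"dp": [0, 0, 0], "twist": [0, 0, 0], "fingers": 120}, {"dp": [0, 0, 0], "twist": [0, 0, 0], "fingers": 120}])

```text
clock: 26.95
tcp_pos: [0.4881, -0.3091, 0.0274]
orientation: [1.081, 1.284, -1.081]
ft_force: [0.6, 0.6, -0.7]
width: 0.0462
```

>>> jog_arm(increments=[{"dp": [-1, 0, 0], "twist": [0, 0, 0], "fingers": 120}, {"dp": [-1, 0, 0], "twist": [0, 0, 0], "fingers": 120}, {"dp": [-1, 0, 0], "twist": [0, 0, 0], "fingers": 120}, {"dp": [-1, 0, 0], "twist": [0, 0, 0], "fingers": 120}, {"dp": [-1, 0, 0], "twist": [0, 0, 0], "fingers": 120}, {"dp": [-1, 0, 0], "twist": [0, 0, 0], "fingers": 120}, {"dp": [-1, 0, 0], "twist": [0, 0, 0], "fingers": 120}, {"dp": [-1, 0, 0], "twist": [0, 0, 0], "fingers": 0}, {"dp": [0, 0.6, -0.85], "twist": [0, 0, 0], "fingers": 0}, {"dp": [0, 0.6, -0.85], "twist": [0, 0, 0], "fingers": 0}, {"dp": [0, 0.6, -0.85], "twist": [0, 0, 0], "fingers": 0}, {"dp": [0, 0.6, -0.85], "twist": [0, 0, 0], "fingers": 0}])

```text
clock: 28.15
tcp_pos: [0.5235, -0.233, 0.1871]
orientation: [1.082, 1.284, -1.081]
ft_force: [-0.6, 0.7, -0.1]
width: 0.0845
```

>>> jog_arm(increments=[{"dp": [0, 0.6, -0.85], "twist": [-1, 0, 0], "fingers": 0}, {"dp": [0, 0.3, -0.95], "twist": [-1, 0, 0], "fingers": 0}, {"dp": [0, 0.1, -0.95], "twist": [-1, 0, 0], "fingers": 0}, {"dp": [0, 0.1, -0.5], "twist": [-1, 0, 0], "fingers": 0}, {"dp": [0, 0.1, -0.5], "twist": [-1, 0, 0], "fingers": 0}, {"dp": [0, 0, 0], "twist": [-1, 0, 0], "fingers": 0}, {"dp": [0, 0, 0], "twist": [-1, 0, 0], "fingers": 0}, {"dp": [0, 0, 0], "twist": [-1, 0, 0], "fingers": 0}, {"dp": [0, 0, 0], "twist": [-1, 0, 0], "fingers": 0}, {"dp": [0, 0, 0], "twist": [-1, 0, 0], "fingers": 0}, {"dp": [0, 0, 0], "twist": [0, 0, 0], "fingers": 0}])

```text
clock: 29.25
tcp_pos: [0.5163, -0.1586, 0.1869]
orientation: [0.001, 1.57, -0.002]
ft_force: [0.8, -1.0, -0.2]
width: 0.0884
```

Run:
```python
from h import *
np.set_printoptions(precision=4,suppress=True)
s=get_state();print(s["tcp_pos"],s["orientation"],s["ft_force"],s["width"])
I=camera("scene");T=camera("top")
for c,st in blobs(red(I),20):print('s',c,st)
h=hsv(T);m=((h[...,0]<6)|(h[...,0]>174))&(h[...,1]>140)&(h[...,2]>80)
for c,st in blobs(m,20):print('t',c,st)
print(rel((.6295,-.0741,.2))/.02)
```

```text
[ 0.5163 -0.1586  0.1869] [ 0.0013  1.5699 -0.0019] [ 0.7517 -0.9832 -0.2162] 0.08843798143416774
s [280.0759 227.5823] [277 222   8  15  79]
s [261.6429 233.881 ] [250 231  19   7  84]
s [320.0122 260.0366] [315 252  12  17 164]
t [62.7732 90.9851] [ 53  81  16  30 269]
t [21.2917 83.6667] [18 82 10  5 24]
t [ 41.9395 137.8031] [  14  117   54   33 1041]
t [613.9338 158.9459] [ 589  125   51  100 1736]
t [636.9479 194.6146] [632 181   8  27  96]
t [321.6588 216.9471] [315 210  14  15 170]
t [432.3725 286.4118] [426 283  12  11  51]
t [399.6214 292.5286] [393 287  14  12 140]
[-0.661   4.2568  5.634 ]
```

Bung 2 is in the tray, lying at scene (262,234). Now bung 3 at scene (320,260), which is the red one. I'm shifting x by −3 mm, since the earlier grips pushed towards −x.

>>> jog_arm(increments=[{"dp": [0, 0.7, 0.92], "twist": [0, 0, 0], "fingers": 0}, {"dp": [0, 0.7, 0.92], "twist": [0, 0, 0], "fingers": 0}, {"dp": [0, 0.7, 0.92], "twist": [0, 0, 0], "fingers": 0}, {"dp": [0, 0.7, 0.92], "twist": [0, 0, 0], "fingers": 0}, {"dp": [0, 0.7, 0.92], "twist": [0, 0, 0], "fingers": 0}, {"dp": [0, 0.7, 0.92], "twist": [0, 0, 0], "fingers": 0}, {"dp": [1, 0, 0], "twist": [0, 0, 0], "fingers": 0}, {"dp": [1, 0, 0], "twist": [0, 0, 0], "fingers": 0}, {"dp": [1, 0, 0], "twist": [0, 0, 0], "fingers": 0}, {"dp": [1, 0, 0], "twist": [0, 0, 0], "fingers": 0}, {"dp": [1, 0, 0], "twist": [0, 0, 0], "fingers": 0}, {"dp": [0.4, 0, 0], "twist": [0, 0, 0], "fingers": 0}])

```text
clock: 30.55
tcp_pos: [0.6253, -0.0746, 0.076]
orientation: [0.004, 1.574, -0.003]
ft_force: [-0.4, -0.5, 0.2]
width: 0.0881
```

>>> jog_arm(increments=[{"dp": [0, 0, 0], "twist": [0, 0, 0], "fingers": 0}, {"dp": [0, 0, 0], "twist": [0, 0, 0], "fingers": 255}, {"dp": [0, 0, 0], "twist": [0, 0, 0], "fingers": 255}, {"dp": [0, 0, 0], "twist": [0, 0, 0], "fingers": 255}, {"dp": [0, 0, 0], "twist": [0, 0, 0], "fingers": 255}, {"dp": [0, 0, 0], "twist": [0, 0, 0], "fingers": 255}, {"dp": [0, 0, 0], "twist": [0, 0, 0], "fingers": 255}, {"dp": [0, 0, 0], "twist": [0, 0, 0], "fingers": 255}, {"dp": [0, 0, 0], "twist": [0, 0, 0], "fingers": 255}, {"dp": [0, 0, 0], "twist": [0, 0, 0], "fingers": 255}], squeeze=55)

```text
clock: 31.55
tcp_pos: [0.6271, -0.0749, 0.0783]
orientation: [0.002, 1.57, -0.002]
ft_force: [0.2, 1.1, -0.0]
width: 0.0264
```

>>> jog_arm(increments=[{"dp": [0.006, 0, 0.09], "twist": [0, 1, 0], "fingers": 255}, {"dp": [0, 0, 0], "twist": [0, 0, 0], "fingers": 255}, {"dp": [0.006, 0, -0.09], "twist": [0, -1, 0], "fingers": 255}, {"dp": [0.006, 0, -0.09], "twist": [0, -1, 0], "fingers": 255}, {"dp": [0, 0, 0], "twist": [0, 0, 0], "fingers": 255}, {"dp": [-0.035, 0, 0.09], "twist": [0, 1, 0], "fingers": 255}, {"dp": [-0.035, 0, 0.095], "twist": [0, 1, 0], "fingers": 255}, {"dp": [0, 0, 0], "twist": [0, 0, 0], "fingers": 255}, {"dp": [-0.035, 0, -0.1], "twist": [0, -1, 0], "fingers": 255}, {"dp": [-0.035, 0, -0.105], "twist": [0, -1, 0], "fingers": 255}, {"dp": [0, 0, 0], "twist": [0, 0, 0], "fingers": 255}])

```text
clock: 32.65
tcp_pos: [0.6237, -0.0746, 0.0797]
orientation: [0.002, 1.421, -0.003]
ft_force: [10.6, -0.2, -13.8]
width: 0.0265
```

>>> jog_arm(increments=[{"dp": [0.006, 0, 0.1], "twist": [0, 1, 0], "fingers": 255}, {"dp": [0.006, 0, 0.1], "twist": [0, 1, 0], "fingers": 255}, {"dp": [0, 0, 0], "twist": [0, 0, 0], "fingers": 255}, {"dp": [0.006, 0, -0.1], "twist": [0, -1, 0], "fingers": 255}, {"dp": [0.006, 0, -0.1], "twist": [0, -1, 0], "fingers": 255}, {"dp": [0, 0, 0], "twist": [0, 0, 0], "fingers": 255}])

```text
clock: 33.25
tcp_pos: [0.6228, -0.0752, 0.0796]
orientation: [0.001, 1.42, -0.004]
ft_force: [9.0, -2.9, -14.1]
width: 0.0267
```

>>> jog_arm(increments=[{"dp": [0.006, 0, 0.1], "twist": [0, 1, 0], "fingers": 255}, {"dp": [0, 0, 0], "twist": [0, 0, 0], "fingers": 255}])

```text
clock: 33.45
tcp_pos: [0.6255, -0.0756, 0.0807]
orientation: [0.001, 1.573, -0.002]
ft_force: [-2.8, -3.7, -0.9]
width: 0.0265
```

>>> jog_arm(increments=[{"dp": [0.006, 0, 0.1], "twist": [0, 1, 0], "fingers": 255}, {"dp": [0, 0, 0], "twist": [0, 0, 0], "fingers": 255}])

```text
clock: 33.65
tcp_pos: [0.6265, -0.0752, 0.0789]
orientation: [0.001, 1.716, -0.001]
ft_force: [-5.2, -3.2, -6.2]
width: 0.0263
```

>>> jog_arm(increments=[{"dp": [0.006, 0, -0.1], "twist": [0, -1, 0], "fingers": 255}, {"dp": [0, 0, 0], "twist": [0, 0, 0], "fingers": 255}])

```text
clock: 33.85
tcp_pos: [0.6235, -0.0748, 0.08]
orientation: [0.002, 1.564, -0.002]
ft_force: [-1.4, -1.6, 0.8]
width: 0.0263
```

>>> jog_arm(increments=[{"dp": [0.006, 0, -0.1], "twist": [0, -1, 0], "fingers": 255}, {"dp": [0, 0, 0], "twist": [0, 0, 0], "fingers": 255}])

```text
clock: 34.05
tcp_pos: [0.6221, -0.0753, 0.0806]
orientation: [0.001, 1.422, -0.004]
ft_force: [5.2, -4.0, -13.1]
width: 0.0262
```

>>> jog_arm(increments=[{"dp": [-0.04, 0, 0.16], "twist": [0, 1, 0], "fingers": 255}, {"dp": [-0.04, 0, 0.16], "twist": [0, 1, 0], "fingers": 255}, {"dp": [0, 0, 0], "twist": [0, 0, 0], "fingers": 255}, {"dp": [-0.04, 0, -0.11], "twist": [0, -1, 0], "fingers": 255}, {"dp": [-0.04, 0, -0.11], "twist": [0, -1, 0], "fingers": 255}, {"dp": [0, 0, 0], "twist": [0, 0, 0], "fingers": 255}])

```text
clock: 34.65
tcp_pos: [0.6219, -0.0745, 0.0828]
orientation: [0.002, 1.427, -0.003]
ft_force: [-2.2, -0.1, -4.0]
width: 0.0265
```

>>> jog_arm(increments=[{"dp": [-0.04, 0, 0.125], "twist": [0, 1, 0], "fingers": 255}, {"dp": [-0.04, 0, 0.13], "twist": [0, 1, 0], "fingers": 255}, {"dp": [0, 0, 0], "twist": [0, 0, 0], "fingers": 255}])

```text
clock: 34.95
tcp_pos: [0.6278, -0.0746, 0.0855]
orientation: [0.002, 1.723, -0.001]
ft_force: [-11.9, -2.0, -4.2]
width: 0.0265
```

>>> jog_arm(increments=[{"dp": [-0.04, 0, -0.13], "twist": [0, -1, 0], "fingers": 255}, {"dp": [-0.04, 0, -0.14], "twist": [0, -1, 0], "fingers": 255}, {"dp": [0, 0, 0], "twist": [0, 0, 0], "fingers": 255}])

```text
clock: 35.25
tcp_pos: [0.6215, -0.0741, 0.087]
orientation: [0.003, 1.428, -0.002]
ft_force: [-4.2, -1.7, -0.8]
width: 0.0264
```

>>> jog_arm(increments=[{"dp": [-0.045, 0, 0.145], "twist": [0, 1, 0], "fingers": 255}, {"dp": [-0.045, 0, 0.15], "twist": [0, 1, 0], "fingers": 255}, {"dp": [0, 0, 0], "twist": [0, 0, 0], "fingers": 255}, {"dp": [-0.045, 0, -0.165], "twist": [0, -1, 0], "fingers": 255}, {"dp": [-0.045, 0, -0.17], "twist": [0, -1, 0], "fingers": 255}, {"dp": [0, 0, 0], "twist": [0, 0, 0], "fingers": 255}, {"dp": [-0.045, 0, 0.18], "twist": [0, 1, 0], "fingers": 255}, {"dp": [-0.045, 0, 0.18], "twist": [0, 1, 0], "fingers": 255}, {"dp": [0, 0, 0], "twist": [0, 0, 0], "fingers": 255}, {"dp": [-0.045, 0, -0.19], "twist": [0, -1, 0], "fingers": 255}, {"dp": [-0.045, 0, -0.195], "twist": [0, -1, 0], "fingers": 255}, {"dp": [0, 0, 0], "twist": [0, 0, 0], "fingers": 255}])

```text
clock: 36.45
tcp_pos: [0.6191, -0.074, 0.0965]
orientation: [0.003, 1.436, -0.002]
ft_force: [-1.0, -0.0, -0.8]
width: 0.0265
```

>>> jog_arm(increments=[{"dp": [-0.045, 0, 0.2], "twist": [0, 1, 0], "fingers": 255}, {"dp": [-0.045, 0, 0.205], "twist": [0, 1, 0], "fingers": 255}, {"dp": [0, 0, 0], "twist": [0, 0, 0], "fingers": 255}, {"dp": [-0.045, 0, -0.21], "twist": [0, -1, 0], "fingers": 255}, {"dp": [-0.045, 0, -0.22], "twist": [0, -1, 0], "fingers": 255}, {"dp": [0, 0, 0], "twist": [0, 0, 0], "fingers": 255}, {"dp": [-0.045, 0, 0.225], "twist": [0, 1, 0], "fingers": 255}, {"dp": [0, 0, 0], "twist": [0, 0, 0], "fingers": 255}])

```text
clock: 37.25
tcp_pos: [0.6325, -0.0752, 0.1062]
orientation: [0.001, 1.57, -0.002]
ft_force: [1.4, -0.1, 0.2]
width: 0.0264
```

>>> jog_arm(increments=[{"dp": [-0.1, 0, 0], "twist": [0, 0, 0], "fingers": 255}, {"dp": [-0.2, 0, 0], "twist": [0, 0, 0], "fingers": 255}, {"dp": [0, 0, 0], "twist": [0, 0, 0], "fingers": 255}])

```text
clock: 37.55
tcp_pos: [0.63, -0.075, 0.1127]
orientation: [0.002, 1.567, -0.002]
ft_force: [0.6, 0.0, -0.1]
width: 0.0262
```

>>> jog_arm(increments=[{"dp": [-1, 0, 0], "twist": [0, 0, 0], "fingers": 255}, {"dp": [-1, 0, 0], "twist": [0, 0, 0], "fingers": 255}, {"dp": [0, -0.8, -0.5], "twist": [0, 0, 0], "fingers": 255}, {"dp": [0, -0.95, -0.53], "twist": [0, 0, 0], "fingers": 255}, {"dp": [0, -0.95, -0.53], "twist": [0, 0, 0], "fingers": 255}, {"dp": [0, -0.95, -0.53], "twist": [0, 0, 0], "fingers": 255}, {"dp": [0, -0.95, -0.53], "twist": [0, 0, 0], "fingers": 255}, {"dp": [0, -0.95, -0.53], "twist": [0, 0, 0], "fingers": 255}, {"dp": [0, -0.95, -0.53], "twist": [0, 0, 0], "fingers": 255}, {"dp": [0, -0.95, -0.53], "twist": [0, 0, 0], "fingers": 255}, {"dp": [0, -0.95, -0.53], "twist": [0, 0, 0], "fingers": 255}, {"dp": [0, -0.95, -0.53], "twist": [0, 0, 0], "fingers": 255}])

```text
clock: 38.75
tcp_pos: [0.5209, -0.2629, 0.15]
orientation: [0.002, 1.571, -0.002]
ft_force: [0.0, -0.6, -0.2]
width: 0.0264
```

>>> jog_arm(increments=[{"dp": [0, -0.95, -0.53], "twist": [0, 0, 0], "fingers": 255}, {"dp": [0, -0.95, -0.53], "twist": [0, 0, 0], "fingers": 255}, {"dp": [0, -0.95, -0.53], "twist": [0, 0, 0], "fingers": 255}, {"dp": [0, -0.95, -0.53], "twist": [0, 0, 0], "fingers": 255}, {"dp": [0, -0.5, -0.2], "twist": [0, 0, 0], "fingers": 255}, {"dp": [0, 0, 0], "twist": [0, 0, 0], "fingers": 255}])

```text
clock: 39.35
tcp_pos: [0.475, -0.3487, 0.1504]
orientation: [0.004, 1.571, -0.004]
ft_force: [-0.1, -0.1, -0.1]
width: 0.0261
```

Run:
```python
from h import *
np.set_printoptions(precision=4,suppress=True)
s=get_state();print(s["tcp_pos"],s["orientation"],s["ft_force"],s["width"])
I=camera("scene")
for c,st in blobs(red(I),5):print('s',c,st)
print(rel((.48,-.345,.035))/.02)
```

```text
[ 0.475  -0.3487  0.1504] [ 0.0038  1.571  -0.004 ] [-0.0787 -0.1094 -0.0894] 0.02606810409968889
s [236.2653 177.3265] [234 172   5  13  49]
s [280.1266 227.2405] [277 222   8  13  79]
s [261.6506 233.8675] [250 231  19   7  83]
[5.7704 0.1392 0.2238]
```

>>> jog_arm(increments=[{"dp": [1, 0, 0], "twist": [0, 0, 0], "fingers": 255}, {"dp": [1, 0, 0], "twist": [0, 0, 0], "fingers": 255}, {"dp": [1, 0, 0], "twist": [0, 0, 0], "fingers": 255}, {"dp": [1, 0, 0], "twist": [0, 0, 0], "fingers": 255}, {"dp": [1, 0, 0], "twist": [0, 0, 0], "fingers": 255}, {"dp": [0.7, 0, 0], "twist": [0, 0, 0], "fingers": 255}, {"dp": [0, 0, 0], "twist": [0, 0, 0], "fingers": 255}, {"dp": [0, 0, 0], "twist": [0, 0, 0], "fingers": 120}, {"dp": [0, 0, 0], "twist": [0, 0, 0], "fingers": 120}, {"dp": [0, 0, 0], "twist": [0, 0, 0], "fingers": 120}, {"dp": [0, 0, 0], "twist": [0, 0, 0], "fingers": 120}])

```text
clock: 40.5
tcp_pos: [0.4771, -0.348, 0.0379]
orientation: [0.001, 1.569, -0.003]
ft_force: [0.5, -0.7, -0.7]
width: 0.0466
```

>>> jog_arm(increments=[{"dp": [-1, 0, 0], "twist": [0, 0, 0], "fingers": 120}, {"dp": [-1, 0, 0], "twist": [0, 0, 0], "fingers": 120}, {"dp": [-1, 0, 0], "twist": [0, 0, 0], "fingers": 120}, {"dp": [-1, 0, 0], "twist": [0, 0, 0], "fingers": 120}, {"dp": [-1, 0, 0], "twist": [0, 0, 0], "fingers": 200}, {"dp": [0, 1, 0.1], "twist": [0, 0, 0], "fingers": 200}, {"dp": [0, 1, 0.1], "twist": [0, 0, 0], "fingers": 200}, {"dp": [0, 1, 0.1], "twist": [0, 0, 0], "fingers": 200}, {"dp": [0, 1, 0], "twist": [0, 0, 0], "fingers": 200}, {"dp": [0, 1, 0], "twist": [0, 0, 0], "fingers": 200}, {"dp": [0, 1, 0], "twist": [0, 0, 0], "fingers": 200}, {"dp": [0, 1, 0], "twist": [0, 0, 0], "fingers": 200}])

```text
clock: 41.7
tcp_pos: [0.4818, -0.2051, 0.1356]
orientation: [0.003, 1.572, -0.001]
ft_force: [0.1, 0.3, -0.6]
width: 0.0194
```

>>> jog_arm(increments=[{"dp": [0, 1, 0], "twist": [0, 0, 0], "fingers": 200}, {"dp": [0, 1, 0], "twist": [0, 0, 0], "fingers": 200}, {"dp": [0, 1, 0], "twist": [0, 0, 0], "fingers": 200}, {"dp": [0, 0, 0], "twist": [0, 0, 0], "fingers": 200}])

```text
clock: 42.1
tcp_pos: [0.4816, -0.1443, 0.1355]
orientation: [0.001, 1.573, 0.001]
ft_force: [0.3, -1.1, -0.7]
width: 0.0193
```

Run:
```python
from h import *
np.set_printoptions(precision=4,suppress=True)
s=get_state();print(s["tcp_pos"],s["ft_force"],s["width"])
I=camera("scene");T=camera("top")
a=cv2.resize(I[195:275,200:310],(400,300),interpolation=2)
b=cv2.resize(T[240:330,370:490],(400,300),interpolation=2)
cv2.imwrite("pics/r9.png",np.hstack([a,b])[...,::-1])
for c,st in blobs(red(I),5):print('s',c,st)
print(plane("top",(399.6,292.5),.058), tri((281,226),(399.6,292.5)))
```

```text
[ 0.4816 -0.1443  0.1355] [ 0.3297 -1.1365 -0.6815] 0.019300319723152326
s [280.1154 227.3077] [277 222   8  13  78]
s [257.9278 231.0056] [244 224  25  14 180]
[ 0.4743 -0.2294  0.058 ] [ 0.4748 -0.2307  0.0493]
```

View pics/r9.png

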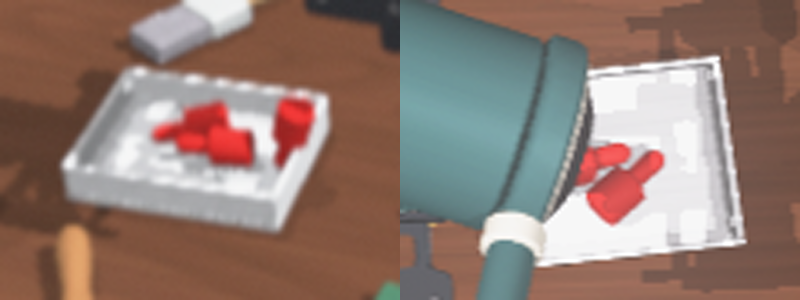

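All three bungs are in the tray. Bung 1 leans upright on the +y wall (crop (293,125)), so I'll nudge its head inward so that it lies down.

>>> jog_arm(increments=[{"dp": [1, -0.75, -0.15], "twist": [0, 0, 0], "fingers": 240}, {"dp": [1, -0.75, -0.15], "twist": [0, 0, 0], "fingers": 240}, {"dp": [1, 0, 0], "twist": [0, 0, 0], "fingers": 240}, {"dp": [1, 0, 0], "twist": [0, 0, 0], "fingers": 240}, {"dp": [0.4, 0, 0], "twist": [0, 0, 0], "fingers": 240}, {"dp": [0, -0.8, 0], "twist": [0, 0, 0], "fingers": 240}, {"dp": [0, -0.8, 0], "twist": [0, 0, 0], "fingers": 240}, {"dp": [0, -0.8, 0], "twist": [0, 0, 0], "fingers": 240}, {"dp": [0, -0.8, 0], "twist": [0, 0, 0], "fingers": 240}, {"dp": [0, -0.8, 0], "twist": [0, 0, 0], "fingers": 240}, {"dp": [0, 0, 0], "twist": [0, 0, 0], "fingers": 240}])

```text
clock: 43.3
tcp_pos: [0.4773, -0.2603, 0.0496]
orientation: [0.003, 1.569, -0.005]
ft_force: [0.4, -0.7, 0.2]
width: 0.0051
```

>>> jog_arm(increments=[{"dp": [-1, 0, 0], "twist": [0, 0, 0], "fingers": 200}, {"dp": [-1, 0, 0], "twist": [0, 0, 0], "fingers": 200}, {"dp": [-1, 0, 0], "twist": [0, 0, 0], "fingers": 0}, {"dp": [-1, 0, 0], "twist": [0, 0, 0], "fingers": 0}, {"dp": [-1, 0, 0], "twist": [0, 0, 0], "fingers": 0}, {"dp": [-1, 1, 0], "twist": [0, 0, 0], "fingers": 0}, {"dp": [-1, 1, 0], "twist": [0, 0, 0], "fingers": 0}, {"dp": [-1, 1, 0], "twist": [0, 0, 0], "fingers": 0}, {"dp": [0, 1, 0], "twist": [0, 0, 0], "fingers": 0}, {"dp": [0, 1, 0], "twist": [0, 0, 0], "fingers": 0}, {"dp": [0, 1, 0], "twist": [0, 0, 0], "fingers": 0}, {"dp": [0, 0, 0], "twist": [0, 0, 0], "fingers": 0}])

```text
clock: 44.5
tcp_pos: [0.4766, -0.1355, 0.2088]
orientation: [0.001, 1.571, 0.001]
ft_force: [0.5, -0.4, 0.4]
width: 0.088
```

Run:
```python
from h import *
np.set_printoptions(precision=4,suppress=True)
s=get_state();print(s["clock"],s["tcp_pos"],s["ft_force"],s["width"])
I=camera("scene");T=camera("top")
cv2.imwrite("pics/s1.png",I[...,::-1]);cv2.imwrite("pics/t1.png",T[...,::-1])
for c,st in blobs(red(I),5):print('s',c,st)
# spools: dark, unsaturated blobs in top view and scene
for n,J in(("s",I),("t",T)):
    h=hsv(J)
    m=(h[...,2]<75)&(h[...,1]<110)
    for c,st in blobs(m,120):
        if st[4]<1500: print(n,c,st)
```

```text
44.5 [ 0.4766 -0.1355  0.2088] [ 0.4838 -0.4191  0.3627] 0.08796291784992867
s [251.8876 228.568 ] [240 221  21  15 169]
s [271.3699 225.4658] [265 222  17   8  73]
s [337.8114  28.6886] [330  16  17  26 334]
s [304.4864  39.225 ] [278  22  53  37 551]
s [249.8784  62.9797] [232  52  37  18 148]
s [279.5828  65.2331] [261  54  36  19 163]
s [415.7224  67.1423] [398  62  36  11 281]
s [368.9241  76.3586] [354  64  30  19 145]
s [529.975   96.5375] [522  79  21  25 160]
s [566.2155 100.2983] [557  83  24  26 181]
s [494.9113  94.3387] [485  88  21  11 124]
s [603.3838 104.6061] [592  88  28  26 198]
s [634.     104.1694] [628  92  12  25 124]
s [474.9645 111.8579] [469  98  14  27 197]
s [439.9709 118.3052] [414 101  51  30 344]
s [ 15.0173 196.1039] [  3 190  24  13 231]
s [ 56.7043 199.2335] [ 44 193  26  13 257]
s [ 76.1125 255.6098] [ 56 223  39  65 551]
s [354.0187 235.6554] [343 224  23  20 267]
s [ 26.9834 255.7459] [  0 228  47  56 362]
s [447.7345 249.9702] [434 239  28  31 403]
s [499.648  263.4019] [487 256  26  16 321]
s [320.5627 290.3907] [306 281  29  18 279]
s [364.4459 301.9395] [350 291  30  20 314]
s [519.6794 303.8296] [506 294  28  21 446]
s [311. 307.] [288 300  48  15 151]
s [410.7368 314.1331] [396 303  31  20 323]
s [387.8266 327.9257] [341 314  93  28 323]
t [636.  134.5] [631 125   9  24 134]
t [608.4481 190.1635] [ 577  132   63  112 1156]
t [233.0616 217.6066] [222 208  19  24 211]
t [274.3461 224.5372] [259 209  30  30 497]
t [313.9383 225.859 ] [307 211  19  29 227]
t [220.9724 230.1241] [212 214  21  23 145]
t [119.4524 250.3791] [106 237  28  27 546]
t [140.8324 308.2015] [128 295  28  27 531]
t [200.4793 320.9521] [186 307  32  28 605]
```

View pics/t1.png

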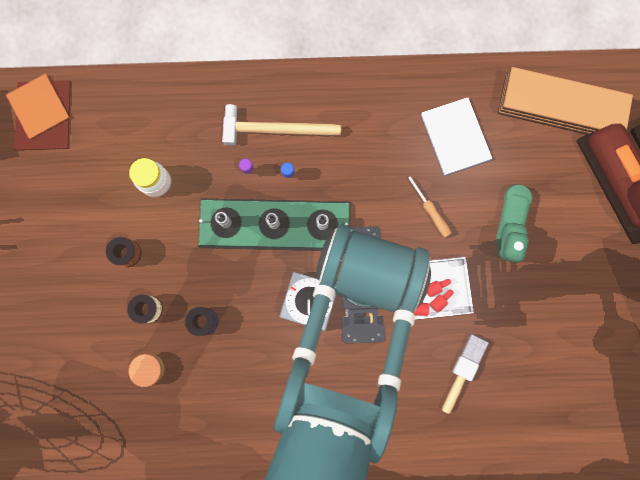

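All three bungs lie in the tray (around (435,295)), and the spindles are empty and seated. The blue spool seems to have shifted a little, to (202,321). Now I'll get precise centres for the spool tops and spindle rims.

```bash
cat >> h.py <<'E'
def spools(T,S,guess):
    "ellipse fit to black top ring in both views; guess: approx world xy list"
    out=[]
    for g in guess:
        cs=[]
        for n,J in(("top",T),("scene",S)):
            c=proj(n,[g[0],g[1],.05]);x,y=np.round(c).astype(int);r=26
            f=4;s=cv2.resize(J[y-r:y+r,x-r:x+r],None,fx=f,fy=f,interpolation=cv2.INTER_CUBIC);h=hsv(s)
            m=((h[...,2]<85)&(h[...,1]<115)).astype(np.uint8)
            m=cv2.morphologyEx(m,cv2.MORPH_OPEN,np.ones((9,9)))
            k,_=cv2.findContours(m,0,1);k=[q for q in k if len(q)>20]
            k=min(k,key=lambda q:abs(cv2.pointPolygonTest(q,(r*f,r*f),True))-1e3*(cv2.contourArea(q)>3000))
            e=cv2.fitEllipse(cv2.convexHull(k));cs.append((np.array(e[0])+.5)/f-.5+[x-r,y-r]);print(n,cs[-1],np.array(e[1])/f)
        out.append((plane("top",cs[0],.05),tri(cs[1],cs[0])))
    return out
E
python3 - <<'E'
from h import *
np.set_printoptions(precision=4,suppress=True)
T=cv2.imread("pics/t1.png")[...,::-1].copy();S=cv2.imread("pics/s1.png")[...,::-1].copy()
for o in spools(T,S,[(.579,.352),(.456,.301),(.425,.183)]):print(*o)
# rims: dark hole inside bright ring
for n,J,G in(("top",T,0),("scene",S,0)):
    for g in((.637,.136),(.632,.031),(.627,-.074)):
        c=proj(n,[g[0],g[1],.076]);x,y=np.round(c).astype(int);r=9;f=6
        s=cv2.resize(J[y-r:y+r,x-r:x+r],None,fx=f,fy=f,interpolation=cv2.INTER_CUBIC);gr=cv2.cvtColor(s,7)
        m=(gr>150).astype(np.uint8);k,_=cv2.findContours(m,0,1);k=max(k,key=cv2.contourArea)
        b=cv2.boundingRect(k);hole=(gr<100).astype(np.uint8)
        hb=[q for q in blobs(hole,30) if q[1][0]>0 and q[1][1]>0 and q[1][0]+q[1][2]<2*r*f and q[1][1]+q[1][3]<2*r*f]
        print(n,c,[((q[0]+.5)/f-.5+[x-r,y-r],q[1][4]/f/f) for q in hb], np.array(b)/f+[x-r,y-r,0,0])
z=np.vstack([np.hstack([cv2.resize(T[y-14:y+14,x-14:x+14],(260,260),interpolation=2) for x,y in((222,219),(273,220),(322,222))]),np.hstack([cv2.resize(S[y-14:y+14,x-14:x+14],(260,260),interpolation=2) for x,y in [tuple(np.round(proj("scene",[a,b,.076])).astype(int)) for a,b in((.637,.136),(.632,.031),(.627,-.074))]])])
cv2.imwrite("pics/rims.png",z[...,::-1])
print([tuple(np.round(proj("scene",[a,b,.076])).astype(int)) for a,b in((.637,.136),(.632,.031),(.627,-.074))])
E
```

```text
top [119.9241 250.5456] [27.6055 28.6549]
scene [519.806  303.8026] [19.8223 29.475 ]
top [141.3606 308.4662] [27.7403 28.721 ]
scene [499.6454 263.3074] [16.4218 26.4581]
top [201.4604 320.9678] [29.3802 33.5384]
scene [449.2146 246.9305] [17.0007 26.2836]
[0.5796 0.352  0.05  ] [0.58   0.352  0.0479]
[0.4574 0.3049 0.05  ] [0.4575 0.3044 0.0487]
[0.4282 0.1803 0.05  ] [0.428  0.1827 0.0453]
top [220.2488 218.3873] [(array([221.2196, 217.5122]), np.float64(35.0))] [215.     211.8333  12.3333  14.3333]
top [271.0089 219.2524] [(array([271.6596, 218.5551]), np.float64(37.77777777777778))] [265.5 213.   12.5  15. ]
top [321.8688 220.1214] [(array([322.057 , 219.8802]), np.float64(38.19444444444444))] [316.3333 214.      12.3333  15.    ]
scene [415.4926 290.7976] [(array([412.7138, 291.7172]), np.float64(5.5)), (array([416.509 , 292.1288]), np.float64(3.361111111111111))] [408.8333 287.3333  12.3333  12.6667]
scene [366.9166 279.0336] [(array([364.5342, 279.9301]), np.float64(6.222222222222222)), (array([368.293 , 279.9328]), np.float64(1.7222222222222223))] [360.8333 276.      11.3333  12.    ]
scene [320.7834 267.8271] [(array([318.8388, 268.7134]), np.float64(6.833333333333333))] [315.1667 264.8333  11.3333  12.1667]
[(np.int64(415), np.int64(291)), (np.int64(367), np.int64(279)), (np.int64(321), np.int64(268))]
```

View pics/rims.png

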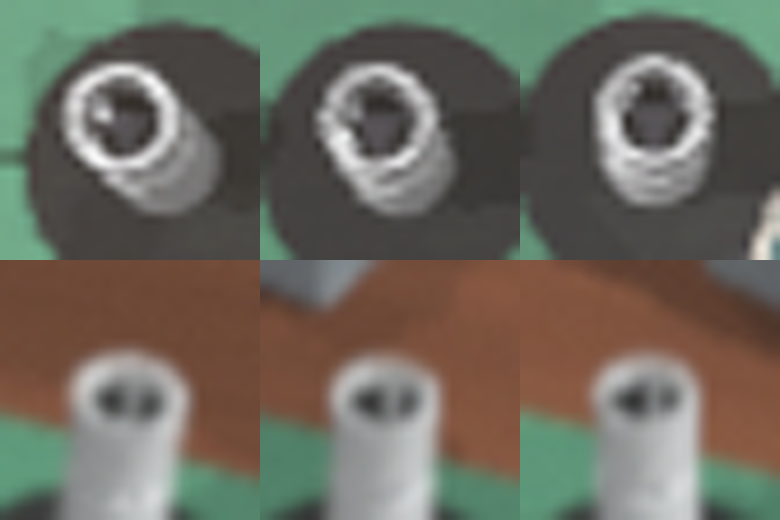

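The rims show clearly in both views. I take ring centres of top (220.5,217), (271.2,217.8), (321.9,219.1) and scene (414.4,290.3), (365.9,278.3), (320.1,267.3).

Run:
```python
from h import *
np.set_printoptions(precision=4,suppress=True)
for t,s in(((220.5,217),(414.4,290.3)),((271.2,217.8),(365.9,278.3)),((321.9,219.1),(320.1,267.3))):
    print(plane("top",t,.076),plane("scene",s,.076),tri(s,t))
# axis of knob in top: black disc in white ring
T=cv2.imread("pics/top0.png")[...,::-1].copy();h=hsv(T)
roi=np.zeros(T.shape[:2],bool);roi[265:337,270:345]=1
w=((h[...,1]<45)&(h[...,2]>170)&roi).astype(np.uint8);k,_=cv2.findContours(w,0,1);k=max(k,key=cv2.contourArea)
e=cv2.fitEllipse(k);print("scale",e,plane("top",e[0],.047))
m=((h[...,0]<8)|(h[...,0]>172))&(h[...,1]>110)&(h[...,2]>120)&roi
for c,st in blobs(m,3):print("mark",c,st,plane("top",c,.047))
```

```text
[0.6399 0.1355 0.076 ] [0.6362 0.1336 0.076 ] [0.6394 0.1344 0.0791]
[0.635  0.0306 0.076 ] [0.6304 0.0284 0.076 ] [0.6344 0.0297 0.0798]
[ 0.6291 -0.0741  0.076 ] [ 0.6258 -0.076   0.076 ] [ 0.6288 -0.0745  0.0788]
scale ((308.4767761230469, 300.9898986816406), (53.71503829956055, 54.41483688354492), 12.4775972366333) [ 0.4628 -0.0413  0.047 ]
mark [293.    288.375] [291 287   5   4   8] [ 0.4899 -0.0097  0.047 ]
```

>>> jog_arm(increments=[{"dp": [0, 0.97, 0.2], "twist": [0, 0, 0], "fingers": 0}, {"dp": [0, 0.97, 0.2], "twist": [0, 0, 0], "fingers": 0}, {"dp": [0, 0.97, 0.2], "twist": [0, 0, 0], "fingers": 0}, {"dp": [0, 0.97, 0.2], "twist": [0, 0, 0], "fingers": 0}, {"dp": [0, 0.97, 0.2], "twist": [0, 0, 0], "fingers": 0}, {"dp": [0, 0.97, 0.2], "twist": [0, 0, 0], "fingers": 0}, {"dp": [0, 0.97, 0.2], "twist": [0, 0, 0], "fingers": 0}, {"dp": [0, 0.97, 0.2], "twist": [0, 0, 0], "fingers": 0}, {"dp": [0, 0.97, 0.2], "twist": [0, 0, 0], "fingers": 0}, {"dp": [0, 0.97, 0.2], "twist": [0, 0, 0], "fingers": 0}, {"dp": [0, 0.97, 0.2], "twist": [0, 0, 0], "fingers": 0}, {"dp": [0, 0.97, 0.2], "twist": [0, 0, 0], "fingers": 0}])

```text
clock: 45.8
tcp_pos: [0.5261, 0.095, 0.2086]
orientation: [0.002, 1.571, -0.003]
ft_force: [-0.6, -0.0, 0.2]
width: 0.0881
```

>>> jog_arm(increments=[{"dp": [0, 0.97, 0.2], "twist": [0, 0, 0], "fingers": 0}, {"dp": [0, 0.97, 0.2], "twist": [0, 0, 0], "fingers": 0}, {"dp": [0, 0.97, 0.2], "twist": [0, 0, 0], "fingers": 0}, {"dp": [0, 0.97, 0.2], "twist": [0, 0, 0], "fingers": 0}, {"dp": [0, 0.97, 0.2], "twist": [0, 0, 0], "fingers": 0}, {"dp": [0, 0.97, 0.2], "twist": [0, 0, 0], "fingers": 0}, {"dp": [0, 0.97, 0.2], "twist": [0, 0, 0], "fingers": 0}, {"dp": [0, 0.97, 0.2], "twist": [0, 0, 0], "fingers": 0}, {"dp": [0, 0.97, 0.2], "twist": [0, 0, 0], "fingers": 0}, {"dp": [0, 0.97, 0.2], "twist": [0, 0, 0], "fingers": 0}, {"dp": [0, 0.97, 0.2], "twist": [0, 0, 0], "fingers": 0}, {"dp": [0, 0, 0], "twist": [0, 0, 0], "fingers": 0}])

```text
clock: 47.0
tcp_pos: [0.5704, 0.3114, 0.2087]
orientation: [0.001, 1.57, 0.0]
ft_force: [0.1, -0.5, 0.1]
width: 0.0883
```

Run:
```python
from h import *
np.set_printoptions(precision=4,suppress=True)
s=get_state();print(s["clock"],s["tcp_pos"],s["ft_force"],s["width"])
I=camera("scene");T=camera("top")
cv2.imwrite("pics/s2.png",I[...,::-1]);cv2.imwrite("pics/t2.png",T[...,::-1])
try:
  for o in spools(T,I,[(.579,.352)]):print(*o)
except Exception as e:print(e)
print(rel((.579,.3515,.025))/.02)
```

```text
47.0 [0.5704 0.3114 0.2087] [ 0.0664 -0.4891  0.0742] 0.08829287426595481
top [120.2964 250.5004] [27.7723 28.2457]
scene [519.9559 303.7418] [20.0098 29.8021]
[0.5797 0.3512 0.05  ] [0.58   0.3518 0.0479]
[9.1733 2.1264 0.4562]
```

>>> jog_arm(increments=[{"dp": [0.5, 0.68, 0.14], "twist": [0, 0, 0], "fingers": 0}, {"dp": [0.5, 0.68, 0.14], "twist": [0, 0, 0], "fingers": 0}, {"dp": [0.5, 0.68, 0.14], "twist": [0, 0, 0], "fingers": 0}, {"dp": [1, 0, 0], "twist": [0, 0, 0], "fingers": 0}, {"dp": [1, 0, 0], "twist": [0, 0, 0], "fingers": 0}, {"dp": [1, 0, 0], "twist": [0, 0, 0], "fingers": 0}, {"dp": [1, 0, 0], "twist": [0, 0, 0], "fingers": 0}, {"dp": [1, 0, 0], "twist": [0, 0, 0], "fingers": 0}, {"dp": [1, 0, 0], "twist": [0, 0, 0], "fingers": 0}, {"dp": [1, 0, 0], "twist": [0, 0, 0], "fingers": 0}, {"dp": [0.67, 0, 0], "twist": [0, 0, 0], "fingers": 0}, {"dp": [0, 0, 0], "twist": [0, 0, 0], "fingers": 0}], squeeze=30)

```text
clock: 48.3
tcp_pos: [0.5763, 0.3485, 0.0218]
orientation: [-0.0, 1.576, -0.004]
ft_force: [0.8, 0.2, 0.4]
width: 0.0884
```

>>> jog_arm(increments=[{"dp": [0, 0, 0], "twist": [0, 0, 0], "fingers": 255}, {"dp": [0, 0, 0], "twist": [0, 0, 0], "fingers": 255}, {"dp": [0, 0, 0], "twist": [0, 0, 0], "fingers": 255}, {"dp": [0, 0, 0], "twist": [0, 0, 0], "fingers": 255}, {"dp": [0, 0, 0], "twist": [0, 0, 0], "fingers": 255}, {"dp": [0, 0, 0], "twist": [0, 0, 0], "fingers": 255}, {"dp": [-0.5, 0, 0], "twist": [0, 0, 0], "fingers": 255}, {"dp": [-1, 0, 0], "twist": [0, 0, 0], "fingers": 255}, {"dp": [-1, 0, 0], "twist": [0, 0, 0], "fingers": 255}, {"dp": [-1, 0, 0], "twist": [0, 0, 0], "fingers": 255}, {"dp": [-1, 0, 0], "twist": [0, 0, 0], "fingers": 255}, {"dp": [-0.5, 0, 0], "twist": [0, 0, 0], "fingers": 255}])

```text
clock: 49.5
tcp_pos: [0.5791, 0.3496, 0.1276]
orientation: [0.003, 1.569, -0.001]
ft_force: [0.7, 0.7, -0.9]
width: 0.06
```

>>> jog_arm(increments=[{"dp": [0, -0.7, 0.2], "twist": [0, 0, 0], "fingers": 255}, {"dp": [0, -0.95, 0.26], "twist": [0, 0, 0], "fingers": 255}, {"dp": [0, -0.95, 0.26], "twist": [0, 0, 0], "fingers": 255}, {"dp": [0, -0.95, 0.26], "twist": [0, 0, 0], "fingers": 255}, {"dp": [0, -0.95, 0.26], "twist": [0, 0, 0], "fingers": 255}, {"dp": [0, -0.95, 0.26], "twist": [0, 0, 0], "fingers": 255}, {"dp": [0, -0.95, 0.26], "twist": [0, 0, 0], "fingers": 255}, {"dp": [0, -0.95, 0.26], "twist": [0, 0, 0], "fingers": 255}, {"dp": [0, -0.95, 0.26], "twist": [0, 0, 0], "fingers": 255}, {"dp": [0, -0.95, 0.26], "twist": [0, 0, 0], "fingers": 255}, {"dp": [0, -0.95, 0.26], "twist": [0, 0, 0], "fingers": 255}, {"dp": [0, -0.65, 0.15], "twist": [0, 0, 0], "fingers": 255}])

```text
clock: 50.7
tcp_pos: [0.6374, 0.1298, 0.1253]
orientation: [0.003, 1.571, -0.003]
ft_force: [-0.4, -0.6, -0.0]
width: 0.0599
```

>>> jog_arm(increments=[{"dp": [0, 0, 0], "twist": [0, 0, 0], "fingers": 255}, {"dp": [0, 0, 0], "twist": [0, 0, 0], "fingers": 255}])

```text
clock: 50.9
tcp_pos: [0.6369, 0.1318, 0.1253]
orientation: [0.003, 1.571, -0.002]
ft_force: [-0.5, -0.1, -0.8]
width: 0.0599
```

Run:
```python
from h import *
np.set_printoptions(precision=4,suppress=True)
s=get_state();print(s["clock"],s["tcp_pos"],s["ft_force"],s["width"])
I=camera("scene");t=s["tcp_pos"]
c=proj("scene",t).astype(int);print(c,proj("scene",[t[0],t[1],.076]))
a=cv2.resize(I[c[1]-35:c[1]+45,c[0]-40:c[0]+40],(600,600),interpolation=2)
cv2.imwrite("pics/p1.png",a[...,::-1])
```

```text
50.9 [0.6369 0.1318 0.1253] [-0.5268 -0.1105 -0.8045] 0.05985667954522251
[416 272] [413.5014 290.3599]
```

>>> jog_arm(increments=[{"dp": [0.4, 0.08, 0.03], "twist": [0, 0, 0], "fingers": 255}, {"dp": [0.4, 0, 0], "twist": [0, 0, 0], "fingers": 255}, {"dp": [0.3, 0, 0], "twist": [0, 0, 0], "fingers": 255}, {"dp": [0.2, 0, 0], "twist": [0, 0, 0], "fingers": 255}, {"dp": [0.15, 0, 0], "twist": [0, 0, 0], "fingers": 255}, {"dp": [0, 0, 0], "twist": [0, 0, 0], "fingers": 255}])

```text
clock: 51.55
tcp_pos: [0.6371, 0.1338, 0.0956]
orientation: [0.002, 1.572, -0.002]
ft_force: [-0.6, 0.2, -0.9]
width: 0.0597
```

>>> jog_arm(increments=[{"dp": [0.25, 0, 0], "twist": [0, 0, 0], "fingers": 255}, {"dp": [0.25, 0, 0], "twist": [0, 0, 0], "fingers": 255}, {"dp": [0.25, 0, 0], "twist": [0, 0, 0], "fingers": 255}, {"dp": [0, 0, 0], "twist": [0, 0, 0], "fingers": 255}])

```text
clock: 51.95
tcp_pos: [0.6368, 0.1335, 0.0802]
orientation: [0.002, 1.573, -0.002]
ft_force: [-0.1, 0.6, -0.9]
width: 0.0597
```

>>> jog_arm(increments=[{"dp": [0.4, 0, 0], "twist": [0, 0, 0], "fingers": 255}, {"dp": [0.4, 0, 0], "twist": [0, 0, 0], "fingers": 255}, {"dp": [0.4, 0, 0], "twist": [0, 0, 0], "fingers": 255}, {"dp": [0.4, 0, 0], "twist": [0, 0, 0], "fingers": 255}, {"dp": [0.25, 0, 0], "twist": [0, 0, 0], "fingers": 255}, {"dp": [0, 0, 0], "twist": [0, 0, 0], "fingers": 255}])

```text
clock: 52.55
tcp_pos: [0.6366, 0.1336, 0.0429]
orientation: [0.002, 1.573, -0.002]
ft_force: [0.5, -0.7, -0.2]
width: 0.0594
```

>>> jog_arm(increments=[{"dp": [0.1, 0, 0], "twist": [0, 0, 0], "fingers": 255}, {"dp": [0.1, 0, 0], "twist": [0, 0, 0], "fingers": 255}, {"dp": [0, 0, 0], "twist": [0, 0, 0], "fingers": 255}])

```text
clock: 52.85
tcp_pos: [0.6381, 0.1338, 0.0409]
orientation: [0.002, 1.57, -0.002]
ft_force: [-0.3, -0.3, -0.7]
width: 0.0601
```

>>> jog_arm(increments=[{"dp": [0, 0, 0], "twist": [0, 0, 0], "fingers": 50}, {"dp": [0, 0, 0], "twist": [0, 0, 0], "fingers": 50}, {"dp": [0, 0, 0], "twist": [0, 0, 0], "fingers": 50}, {"dp": [-0.5, 0, 0], "twist": [0, 0, 0], "fingers": 50}, {"dp": [-1, 0, 0], "twist": [0, 0, 0], "fingers": 50}, {"dp": [-1, 0, 0], "twist": [0, 0, 0], "fingers": 50}, {"dp": [-1, 0, 0], "twist": [0, 0, 0], "fingers": 50}, {"dp": [-1, 0.5, -1], "twist": [0, 0, 0], "fingers": 0}, {"dp": [-1, 0.8, -1], "twist": [0, 0, 0], "fingers": 0}, {"dp": [-1, 0.9, -1], "twist": [0, 0, 0], "fingers": 0}, {"dp": [0, 0.9, -1], "twist": [0, 0, 0], "fingers": 0}, {"dp": [0, 0.9, -1], "twist": [0, 0, 0], "fingers": 0}])

```text
clock: 54.05
tcp_pos: [0.5379, 0.2149, 0.1727]
orientation: [0.003, 1.568, -0.001]
ft_force: [-0.2, 0.8, 0.1]
width: 0.0884
```

>>> jog_arm(increments=[{"dp": [0, 0.9, -1], "twist": [0, 0, 0], "fingers": 0}, {"dp": [0, 0.9, -1], "twist": [0, 0, 0], "fingers": 0}, {"dp": [0, 0.9, -1], "twist": [0, 0, 0], "fingers": 0}, {"dp": [0, 0, 0], "twist": [0, 0, 0], "fingers": 0}])

```text
clock: 54.45
tcp_pos: [0.4759, 0.2697, 0.1712]
orientation: [0.0, 1.571, 0.001]
ft_force: [0.1, -0.1, 0.9]
width: 0.088
```

Run:
```python
from h import *
np.set_printoptions(precision=4,suppress=True)
s=get_state();print(s["clock"],s["tcp_pos"],s["ft_force"],s["width"])
I=camera("scene");T=camera("top")
cv2.imwrite("pics/s3.png",I[...,::-1]);cv2.imwrite("pics/t3.png",T[...,::-1])
for g in((.458,.304),(.428,.181)):
  try:
    for o in spools(T,I,[g]):print(*o)
  except Exception as e:print(e)
```

```text
54.45 [0.4759 0.2697 0.1712] [ 0.1008 -0.064   0.8989] 0.08795097838358272
top [134.7062 307.1702] [38.8765 54.0165]
scene [499.8186 263.3507] [16.4131 26.6843]
[0.4604 0.3188 0.05  ] [0.4611 0.3101 0.054 ]
top [200.3916 320.9704] [29.4279 30.6932]
scene [449.0087 247.0497] [17.2299 25.7031]
[0.4282 0.1825 0.05  ] [0.4283 0.1836 0.0455]
```

>>> jog_arm(increments=[{"dp": [0, 0.87, -0.46], "twist": [0, 0, 0], "fingers": 0}, {"dp": [0, 0.87, -0.46], "twist": [0, 0, 0], "fingers": 0}, {"dp": [1, 0, 0], "twist": [0, 0, 0], "fingers": 0}, {"dp": [1, 0, 0], "twist": [0, 0, 0], "fingers": 0}, {"dp": [1, 0, 0], "twist": [0, 0, 0], "fingers": 0}, {"dp": [1, 0, 0], "twist": [0, 0, 0], "fingers": 0}, {"dp": [1, 0, 0], "twist": [0, 0, 0], "fingers": 0}, {"dp": [1, 0, 0], "twist": [0, 0, 0], "fingers": 0}, {"dp": [0.9, 0, 0], "twist": [0, 0, 0], "fingers": 0}, {"dp": [0.4, 0, 0], "twist": [0, 0, 0], "fingers": 0}, {"dp": [0, 0, 0], "twist": [0, 0, 0], "fingers": 0}, {"dp": [0, 0, 0], "twist": [0, 0, 0], "fingers": 0}])

```text
clock: 55.75
tcp_pos: [0.4605, 0.3029, 0.025]
orientation: [0.003, 1.57, -0.002]
ft_force: [-0.1, 0.3, 0.3]
width: 0.088
```

>>> jog_arm(increments=[{"dp": [0, 0, 0], "twist": [0, 0, 0], "fingers": 255}, {"dp": [0, 0, 0], "twist": [0, 0, 0], "fingers": 255}, {"dp": [0, 0, 0], "twist": [0, 0, 0], "fingers": 255}, {"dp": [0, 0, 0], "twist": [0, 0, 0], "fingers": 255}, {"dp": [0, 0, 0], "twist": [0, 0, 0], "fingers": 255}, {"dp": [0, 0, 0], "twist": [0, 0, 0], "fingers": 255}, {"dp": [-0.5, 0, 0], "twist": [0, 0, 0], "fingers": 255}, {"dp": [-1, 0, 0], "twist": [0, 0, 0], "fingers": 255}, {"dp": [-1, 0, 0], "twist": [0, 0, 0], "fingers": 255}, {"dp": [-1, 0, 0], "twist": [0, 0, 0], "fingers": 255}, {"dp": [-1, 0, 0], "twist": [0, 0, 0], "fingers": 255}, {"dp": [-0.5, 0, 0], "twist": [0, 0, 0], "fingers": 255}])

```text
clock: 56.95
tcp_pos: [0.4605, 0.3035, 0.1266]
orientation: [0.003, 1.568, -0.001]
ft_force: [0.3, 0.3, -1.7]
width: 0.0596
```

>>> jog_arm(increments=[{"dp": [-0.5, 0, 0], "twist": [0, 0, 0], "fingers": 255}, {"dp": [0, 0, 0], "twist": [0, 0, 0], "fingers": 255}])

```text
clock: 57.15
tcp_pos: [0.4603, 0.3034, 0.1356]
orientation: [0.003, 1.569, -0.001]
ft_force: [0.2, -0.2, -1.8]
width: 0.0597
```

>>> jog_arm(increments=[{"dp": [0, -0.72, 0.46], "twist": [0, 0, 0], "fingers": 255}, {"dp": [0, -1, 0.62], "twist": [0, 0, 0], "fingers": 255}, {"dp": [0, -1, 0.62], "twist": [0, 0, 0], "fingers": 255}, {"dp": [0, -1, 0.62], "twist": [0, 0, 0], "fingers": 255}, {"dp": [0, -1, 0.62], "twist": [0, 0, 0], "fingers": 255}, {"dp": [0, -1, 0.62], "twist": [0, 0, 0], "fingers": 255}, {"dp": [0, -1, 0.62], "twist": [0, 0, 0], "fingers": 255}, {"dp": [0, -1, 0.62], "twist": [0, 0, 0], "fingers": 255}, {"dp": [0, -1, 0.62], "twist": [0, 0, 0], "fingers": 255}, {"dp": [0, -1, 0.62], "twist": [0, 0, 0], "fingers": 255}, {"dp": [0, -1, 0.62], "twist": [0, 0, 0], "fingers": 255}, {"dp": [0, -1, 0.62], "twist": [0, 0, 0], "fingers": 255}])

```text
clock: 58.35
tcp_pos: [0.6041, 0.0673, 0.1328]
orientation: [0.002, 1.573, -0.002]
ft_force: [-0.8, 0.3, -1.9]
width: 0.0598
```

>>> jog_arm(increments=[{"dp": [0, -1, 0.62], "twist": [0, 0, 0], "fingers": 255}, {"dp": [0, -1, 0.62], "twist": [0, 0, 0], "fingers": 255}, {"dp": [0, 0, 0], "twist": [0, 0, 0], "fingers": 255}, {"dp": [0, 0, 0], "twist": [0, 0, 0], "fingers": 255}, {"dp": [0, 0, 0], "twist": [0, 0, 0], "fingers": 255}])

```text
clock: 58.85
tcp_pos: [0.6283, 0.0288, 0.1334]
orientation: [0.002, 1.573, -0.001]
ft_force: [0.2, 0.1, -1.3]
width: 0.0598
```

>>> jog_arm(increments=[{"dp": [0.4, 0, 0.17], "twist": [0, 0, 0], "fingers": 255}, {"dp": [0.5, 0, 0], "twist": [0, 0, 0], "fingers": 255}, {"dp": [0.4, 0, 0], "twist": [0, 0, 0], "fingers": 255}, {"dp": [0.25, 0, 0], "twist": [0, 0, 0], "fingers": 255}, {"dp": [0.15, 0, 0], "twist": [0, 0, 0], "fingers": 255}, {"dp": [0.15, 0, 0], "twist": [0, 0, 0], "fingers": 255}, {"dp": [0, 0, 0], "twist": [0, 0, 0], "fingers": 255}])

```text
clock: 59.55
tcp_pos: [0.6325, 0.0281, 0.097]
orientation: [0.002, 1.571, -0.002]
ft_force: [0.2, -0.9, -0.5]
width: 0.0599
```

>>> jog_arm(increments=[{"dp": [0.25, 0, 0], "twist": [0, 0, 0], "fingers": 255}, {"dp": [0.25, 0, 0], "twist": [0, 0, 0], "fingers": 255}, {"dp": [0.25, 0, 0], "twist": [0, 0, 0], "fingers": 255}, {"dp": [0, 0, 0], "twist": [0, 0, 0], "fingers": 255}])

```text
clock: 59.95
tcp_pos: [0.6319, 0.0281, 0.0812]
orientation: [0.002, 1.573, -0.002]
ft_force: [-0.2, 0.9, -1.7]
width: 0.0596
```

>>> jog_arm(increments=[{"dp": [0.4, 0, 0], "twist": [0, 0, 0], "fingers": 255}, {"dp": [0.4, 0, 0], "twist": [0, 0, 0], "fingers": 255}, {"dp": [0.4, 0, 0], "twist": [0, 0, 0], "fingers": 255}, {"dp": [0.4, 0, 0], "twist": [0, 0, 0], "fingers": 255}, {"dp": [0.35, 0, 0], "twist": [0, 0, 0], "fingers": 255}, {"dp": [0.15, 0, 0], "twist": [0, 0, 0], "fingers": 255}, {"dp": [0, 0, 0], "twist": [0, 0, 0], "fingers": 255}])

```text
clock: 60.65
tcp_pos: [0.6324, 0.0281, 0.0397]
orientation: [0.002, 1.572, -0.002]
ft_force: [-0.9, 0.3, -1.7]
width: 0.0597
```

>>> jog_arm(increments=[{"dp": [0, 0, 0], "twist": [0, 0, 0], "fingers": 50}, {"dp": [0, 0, 0], "twist": [0, 0, 0], "fingers": 50}, {"dp": [0, 0, 0], "twist": [0, 0, 0], "fingers": 50}, {"dp": [-0.5, 0, 0], "twist": [0, 0, 0], "fingers": 50}, {"dp": [-1, 0, 0], "twist": [0, 0, 0], "fingers": 50}, {"dp": [-1, 0, 0], "twist": [0, 0, 0], "fingers": 50}, {"dp": [-1, 0, 0], "twist": [0, 0, 0], "fingers": 50}, {"dp": [-1, 0, 0], "twist": [0, 0, 0], "fingers": 50}, {"dp": [-1, 0, 0], "twist": [0, 0, 0], "fingers": 0}, {"dp": [-1, 0, 0], "twist": [0, 0, 0], "fingers": 0}, {"dp": [0, 0, 0], "twist": [0, 0, 0], "fingers": 0}])

```text
clock: 61.75
tcp_pos: [0.6354, 0.0282, 0.1752]
orientation: [0.002, 1.563, -0.002]
ft_force: [0.4, -0.3, 0.4]
width: 0.0881
```

Run:
```python
from h import *
np.set_printoptions(precision=4,suppress=True)
s=get_state();print(s["clock"],s["tcp_pos"],s["ft_force"],s["width"])
I=camera("scene");T=camera("top")
cv2.imwrite("pics/s4.png",I[...,::-1]);cv2.imwrite("pics/t4.png",T[...,::-1])
for o in spools(T,I,[(.428,.181)]):print(*o)
# bore hole of blue: wood seen through the ring
c=proj("top",[.428,.182,.05]);x,y=np.round(c).astype(int);r=20
h=hsv(T[y-r:y+r,x-r:x+r]);print(c)
a=cv2.resize(T[y-r:y+r,x-r:x+r],(400,400),interpolation=2);c=proj("scene",[.428,.182,.04]).astype(int)
b=cv2.resize(I[c[1]-r:c[1]+r,c[0]-r:c[0]+r],(400,400),interpolation=2)
print((x-r,y-r),c-r);cv2.imwrite("pics/b1.png",np.hstack([a,b])[...,::-1])
```

```text
61.75 [0.6354 0.0282 0.1752] [ 0.3693 -0.2984  0.429 ] 0.088142508526978Traceback (most recent call last):
  File "<stdin>", line 6, in <module>
  File "h.py", line 39, in spools
    k=min(k,key=lambda q:abs(cv2.pointPolygonTest(q,(r*f,r*f),True))-1e3*(cv2.contourArea(q)>3000))
ValueError: min() iterable argument is empty
```

Run:
```python
from h import *
np.set_printoptions(precision=4,suppress=True)
I=cv2.imread("pics/s4.png")[...,::-1].copy();T=cv2.imread("pics/t4.png")[...,::-1].copy()
for n,J in(("s",I),("t",T),("s3",cv2.imread("pics/s3.png")[...,::-1].copy())):
    h=hsv(J);m=(h[...,0]>105)&(h[...,0]<128)&(h[...,1]>110)&(h[...,2]>25)&(h[...,2]<140)
    for c,st in blobs(m,15):print(n,c,st)
print(proj("top",[.428,.182,.05]),proj("scene",[.428,.182,.05]))
x,y=200,320
print(T[300:342:6,180:222:6].mean(-1).astype(int))
```

```text
s [447.0847 259.7258] [436 251  23  17 248]
s3 [447.098  259.7796] [437 251  22  17 245]
s3 [331.875  331.4375] [330 324   7  15  16]
[200.6258 321.08  ] [448.6044 245.3774]
[[108 117 119 130 132 131 131]
 [107  94 127 130 132 132 130]
 [112 102 126 131 132 133 130]
 [109  96 127 131 132 133 130]
 [107 116 128 131 132 133 131]
 [ 93 116 129 131 132 132 130]
 [ 98 122 128 132 133 131 130]]
```

Run:
```python
from h import *
np.set_printoptions(precision=4,suppress=True)
for f in("t1","t2","t3"):
    T=cv2.imread(f"pics/{f}.png")[...,::-1].astype(np.float32);F=4
    for nm,(x,y) in(("blue",(200,321)),("cream",(142,308))):
        s=cv2.resize(T[y-22:y+22,x-22:x+22],None,fx=F,fy=F,interpolation=cv2.INTER_CUBIC)
        V=s.max(-1);m=((V<85)&(s[...,2]-s[...,0]<12)&(s[...,0]-s[...,2]<28)).astype(np.uint8)
        m=cv2.morphologyEx(m,cv2.MORPH_OPEN,np.ones((7,7)))
        k,_=cv2.findContours(m,0,1);k=max(k,key=cv2.contourArea);e=cv2.fitEllipse(cv2.convexHull(k))
        b=np.array(cv2.boundingRect(k))/F;c=(np.array(e[0])+.5)/F-.5+[x-22,y-22];print(f,nm,c,np.array(e[1])/F,b+[x-22,y-22,0,0],plane("top",c,.05))
for z in(.046,.05):print(plane("scene",(449.1,246.5),z),"cream",plane("scene",(499.7,263.3),z))
```

```text
t1 blue [199.7692 321.1371] [29.2416 29.6757] [185.5  307.25  29.5   28.5 ] [0.4279 0.1838 0.05  ]
t1 cream [141.3485 308.5001] [27.8031 28.7463] [128.   295.    27.75  27.75] [0.4573 0.3049 0.05  ]
t2 blue [199.7129 321.0174] [28.8479 29.4378] [185.5  307.25  29.25  28.25] [0.4282 0.1839 0.05  ]
t2 cream [141.2589 308.4944] [27.8585 28.9386] [127.75 294.75  28.25  28.25] [0.4573 0.3051 0.05  ]
t3 blue [199.6652 320.9977] [28.7559 29.4246] [185.5  307.25  29.    28.25] [0.4282 0.184  0.05  ]
t3 cream [136.6136 307.97  ] [36.1543 46.742 ] [120. 286.  36.  44.] [0.4587 0.3148 0.05  ]
[0.4267 0.1836 0.046 ] cream [0.4544 0.304  0.046 ]
[0.432  0.1837 0.05  ] cream [0.4596 0.3034 0.05  ]
```

>>> jog_arm(increments=[{"dp": [0, 0.7, -0.93], "twist": [0, 0, 0], "fingers": 0}, {"dp": [0, 0.7, -0.93], "twist": [0, 0, 0], "fingers": 0}, {"dp": [0, 0.7, -0.93], "twist": [0, 0, 0], "fingers": 0}, {"dp": [0, 0.7, -0.93], "twist": [0, 0, 0], "fingers": 0}, {"dp": [0, 0.7, -0.93], "twist": [0, 0, 0], "fingers": 0}, {"dp": [0, 0.7, -0.93], "twist": [0, 0, 0], "fingers": 0}, {"dp": [0, 0.7, -0.93], "twist": [0, 0, 0], "fingers": 0}, {"dp": [0, 0.7, -0.93], "twist": [0, 0, 0], "fingers": 0}, {"dp": [0, 0.7, -0.93], "twist": [0, 0, 0], "fingers": 0}, {"dp": [0, 0.7, -0.93], "twist": [0, 0, 0], "fingers": 0}, {"dp": [0, 0.7, -0.93], "twist": [0, 0, 0], "fingers": 0}, {"dp": [0, 0, 0], "twist": [0, 0, 0], "fingers": 0}])

```text
clock: 63.05
tcp_pos: [0.4255, 0.1832, 0.1686]
orientation: [-0.0, 1.575, -0.001]
ft_force: [0.4, 0.2, -0.2]
width: 0.0878
```

Run:
```python
from h import *
np.set_printoptions(precision=4,suppress=True)
s=get_state();print(s["tcp_pos"])
J=camera("scene");h=hsv(J);m=(h[...,0]>105)&(h[...,0]<128)&(h[...,1]>110)&(h[...,2]>25)&(h[...,2]<140)
for c,st in blobs(m,40):print(c,st)
print(rel((.428,.184,.025))/.02)
```

```text
[0.4255 0.1832 0.1686]
[447.0757 259.8486] [437 251  22  17 251]
[7.1995 0.0711 0.068 ]
```

>>> jog_arm(increments=[{"dp": [1, 0, 0.05], "twist": [0, 0, 0], "fingers": 0}, {"dp": [1, 0, 0], "twist": [0, 0, 0], "fingers": 0}, {"dp": [1, 0, 0], "twist": [0, 0, 0], "fingers": 0}, {"dp": [1, 0, 0], "twist": [0, 0, 0], "fingers": 0}, {"dp": [1, 0, 0], "twist": [0, 0, 0], "fingers": 0}, {"dp": [1, 0, 0], "twist": [0, 0, 0], "fingers": 0}, {"dp": [0.8, 0, 0], "twist": [0, 0, 0], "fingers": 0}, {"dp": [0.4, 0, 0], "twist": [0, 0, 0], "fingers": 0}, {"dp": [0, 0, 0], "twist": [0, 0, 0], "fingers": 0}, {"dp": [0, 0, 0], "twist": [0, 0, 0], "fingers": 0}])

```text
clock: 64.1
tcp_pos: [0.4301, 0.1825, 0.0265]
orientation: [0.002, 1.571, -0.002]
ft_force: [0.4, 0.3, 0.7]
width: 0.0883
```

>>> jog_arm(increments=[{"dp": [0, 0, 0], "twist": [0, 0, 0], "fingers": 255}, {"dp": [0, 0, 0], "twist": [0, 0, 0], "fingers": 255}, {"dp": [0, 0, 0], "twist": [0, 0, 0], "fingers": 255}, {"dp": [0, 0, 0], "twist": [0, 0, 0], "fingers": 255}, {"dp": [0, 0, 0], "twist": [0, 0, 0], "fingers": 255}, {"dp": [0, 0, 0], "twist": [0, 0, 0], "fingers": 255}])

```text
clock: 64.7
tcp_pos: [0.4295, 0.1827, 0.0267]
orientation: [0.002, 1.571, -0.002]
ft_force: [-1.6, 0.2, 5.4]
width: 0.0584
```

>>> jog_arm(increments=[{"dp": [-0.5, 0, 0], "twist": [0, 0, 0], "fingers": 255}, {"dp": [-1, 0, 0], "twist": [0, 0, 0], "fingers": 255}, {"dp": [-1, 0, 0], "twist": [0, 0, 0], "fingers": 255}, {"dp": [-1, 0, 0], "twist": [0, 0, 0], "fingers": 255}, {"dp": [-1, 0, 0], "twist": [0, 0, 0], "fingers": 255}, {"dp": [-1, 0, 0], "twist": [0, 0, 0], "fingers": 255}, {"dp": [-0.5, 0, 0], "twist": [0, 0, 0], "fingers": 255}, {"dp": [0, 0, 0], "twist": [0, 0, 0], "fingers": 255}])

```text
clock: 65.5
tcp_pos: [0.4307, 0.1831, 0.1481]
orientation: [0.003, 1.567, -0.001]
ft_force: [-0.7, -0.9, -1.5]
width: 0.0586
```

>>> jog_arm(increments=[{"dp": [0, -0.7, 0.5], "twist": [0, 0, 0], "fingers": 255}, {"dp": [0, -1, 0.76], "twist": [0, 0, 0], "fingers": 255}, {"dp": [0, -1, 0.76], "twist": [0, 0, 0], "fingers": 255}, {"dp": [0, -1, 0.76], "twist": [0, 0, 0], "fingers": 255}, {"dp": [0, -1, 0.76], "twist": [0, 0, 0], "fingers": 255}, {"dp": [0, -1, 0.76], "twist": [0, 0, 0], "fingers": 255}, {"dp": [0, -1, 0.76], "twist": [0, 0, 0], "fingers": 255}, {"dp": [0, -1, 0.76], "twist": [0, 0, 0], "fingers": 255}, {"dp": [0, -1, 0.76], "twist": [0, 0, 0], "fingers": 255}, {"dp": [0, -1, 0.76], "twist": [0, 0, 0], "fingers": 255}, {"dp": [0, -1, 0.76], "twist": [0, 0, 0], "fingers": 255}, {"dp": [0, -1, 0.76], "twist": [0, 0, 0], "fingers": 255}])

```text
clock: 66.7
tcp_pos: [0.6056, -0.0526, 0.1443]
orientation: [0.002, 1.574, -0.002]
ft_force: [-0.0, 0.6, -1.0]
width: 0.0584
```

>>> jog_arm(increments=[{"dp": [0, -0.8, 0.6], "twist": [0, 0, 0], "fingers": 255}, {"dp": [0, -0.4, 0.3], "twist": [0, 0, 0], "fingers": 255}, {"dp": [0, 0, 0], "twist": [0, 0, 0], "fingers": 255}, {"dp": [0, 0, 0], "twist": [0, 0, 0], "fingers": 255}, {"dp": [0, 0, 0], "twist": [0, 0, 0], "fingers": 255}])

```text
clock: 67.2
tcp_pos: [0.6233, -0.0749, 0.1461]
orientation: [0.002, 1.572, -0.001]
ft_force: [0.4, -0.9, -2.6]
width: 0.0585
```

Run:
```python
from h import *
np.set_printoptions(precision=4,suppress=True)
s=get_state();t=s["tcp_pos"];print(t,s["ft_force"],s["width"]);print(rel((.6268,-.0752,.096))/.02)
I=camera("scene");x,y=np.round(proj("scene",[t[0],t[1],t[2]-.03])).astype(int)
cv2.imwrite("pics/b2.png",cv2.resize(I[y-40:y+40,x-40:x+40],(600,600),interpolation=2)[...,::-1])
```

```text
[ 0.6233 -0.0749  0.1461] [ 0.3645 -0.8789 -2.6267] 0.058532528397272784
[ 2.5044 -0.0134  0.1753]
```

View pics/b2.png

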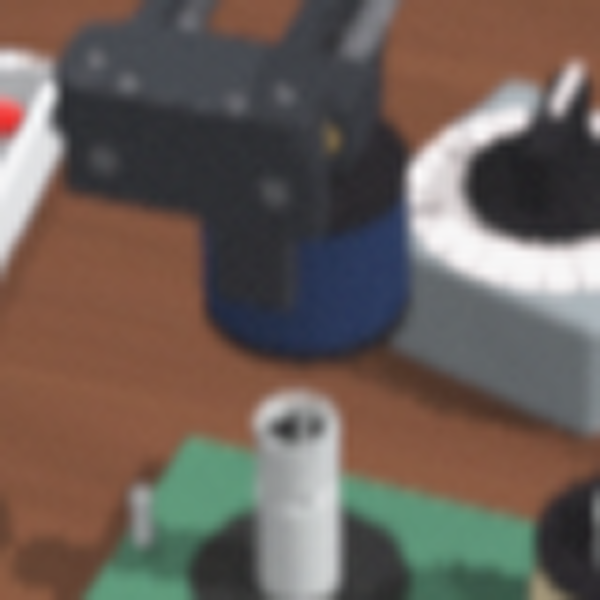

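Here the blue spool hangs above spindle 3 (spool edges 205/410, spindle edges 257/341 in the crop). I'll compute the offset between the two axes.

Run:
```python
from h import *
from scipy.optimize import brentq
t=get_state()["tcp_pos"];x,y=np.round(proj("scene",[t[0],t[1],t[2]-.03])).astype(int)
us=x-40+307.5/7.5-.5; up=x-40+299/7.5-.5
ys=brentq(lambda q:proj("scene",[t[0],q,t[2]-.003])[0]-us,-.2,.1)
for X in(.6255,.6268,.629):print(X,ys,brentq(lambda q:proj("scene",[X,q,.06])[0]-up,-.2,.1))
```

```text
0.6255 -0.07273134239470251 -0.07567573830981306
0.6268 -0.07273134239470251 -0.0752410058443042
0.629 -0.07273134239470251 -0.07450530754097454
```

>>> jog_arm(increments=[{"dp": [0.5, -0.08, 0.18], "twist": [0, 0, 0], "fingers": 255}, {"dp": [0.7, 0, 0], "twist": [0, 0, 0], "fingers": 255}, {"dp": [0.6, 0, 0], "twist": [0, 0, 0], "fingers": 255}, {"dp": [0.3, 0, 0], "twist": [0, 0, 0], "fingers": 255}, {"dp": [0.2, 0, 0], "twist": [0, 0, 0], "fingers": 255}, {"dp": [0.15, 0, 0], "twist": [0, 0, 0], "fingers": 255}, {"dp": [0, 0, 0], "twist": [0, 0, 0], "fingers": 255}])

```text
clock: 67.95
tcp_pos: [0.6276, -0.0774, 0.097]
orientation: [0.002, 1.571, -0.002]
ft_force: [0.0, -0.3, -1.7]
width: 0.058
```

>>> jog_arm(increments=[{"dp": [0.15, 0, 0], "twist": [0, 0, 0], "fingers": 255}, {"dp": [0, 0, 0], "twist": [0, 0, 0], "fingers": 255}])

```text
clock: 68.15
tcp_pos: [0.6278, -0.0775, 0.0945]
orientation: [0.002, 1.571, -0.002]
ft_force: [-0.4, 0.1, -1.8]
width: 0.0586
```

No resistance with the bottom below the rim. Going on down.

>>> jog_arm(increments=[{"dp": [0.25, 0, 0], "twist": [0, 0, 0], "fingers": 255}, {"dp": [0.25, 0, 0], "twist": [0, 0, 0], "fingers": 255}, {"dp": [0.25, 0, 0], "twist": [0, 0, 0], "fingers": 255}, {"dp": [0, 0, 0], "twist": [0, 0, 0], "fingers": 255}])

```text
clock: 68.55
tcp_pos: [0.6267, -0.0773, 0.0781]
orientation: [0.002, 1.573, -0.002]
ft_force: [-0.1, 0.4, -2.7]
width: 0.0585
```

>>> jog_arm(increments=[{"dp": [0.4, 0, 0], "twist": [0, 0, 0], "fingers": 255}, {"dp": [0.4, 0, 0], "twist": [0, 0, 0], "fingers": 255}, {"dp": [0.4, 0, 0], "twist": [0, 0, 0], "fingers": 255}, {"dp": [0.4, 0, 0], "twist": [0, 0, 0], "fingers": 255}, {"dp": [0.15, 0, 0], "twist": [0, 0, 0], "fingers": 255}, {"dp": [0.1, 0, 0], "twist": [0, 0, 0], "fingers": 255}, {"dp": [0, 0, 0], "twist": [0, 0, 0], "fingers": 255}])

```text
clock: 69.25
tcp_pos: [0.6275, -0.0774, 0.0421]
orientation: [0.002, 1.571, -0.002]
ft_force: [-0.5, -0.4, -2.0]
width: 0.0583
```

>>> jog_arm(increments=[{"dp": [0.05, 0, 0], "twist": [0, 0, 0], "fingers": 255}, {"dp": [0, 0, 0], "twist": [0, 0, 0], "fingers": 50}, {"dp": [0, 0, 0], "twist": [0, 0, 0], "fingers": 50}, {"dp": [0, 0, 0], "twist": [0, 0, 0], "fingers": 50}, {"dp": [-0.5, 0, 0], "twist": [0, 0, 0], "fingers": 50}, {"dp": [-1, 0, 0], "twist": [0, 0, 0], "fingers": 50}, {"dp": [-1, 0, 0], "twist": [0, 0, 0], "fingers": 50}, {"dp": [-1, 0, 0], "twist": [0, 0, 0], "fingers": 50}, {"dp": [-1, 0, 0], "twist": [0, 0, 0], "fingers": 50}, {"dp": [-1, 0, 0], "twist": [0, 0, 0], "fingers": 50}, {"dp": [-1, 0, 0], "twist": [0, 0, 0], "fingers": 0}, {"dp": [-1, 0, 0], "twist": [0, 0, 0], "fingers": 0}])

```text
clock: 70.45
tcp_pos: [0.6278, -0.0774, 0.1934]
orientation: [0.002, 1.57, -0.002]
ft_force: [0.4, -0.7, -0.1]
width: 0.0848
```

>>> jog_arm(increments=[{"dp": [0, -0.9, -0.8], "twist": [0, 0, 0], "fingers": 0}, {"dp": [0, -1, -0.8], "twist": [0, 0, 0], "fingers": 0}, {"dp": [0, -1, -0.8], "twist": [0, 0, 0], "fingers": 0}, {"dp": [0, -1, -0.8], "twist": [0, 0, 0], "fingers": 0}, {"dp": [0, -1, -0.8], "twist": [0, 0, 0], "fingers": 0}, {"dp": [0, -1, -0.8], "twist": [0, 0, 0], "fingers": 0}, {"dp": [0, -1, -0.8], "twist": [0, 0, 0], "fingers": 0}, {"dp": [0, -1, -0.8], "twist": [0, 0, 0], "fingers": 0}, {"dp": [0, -1, -0.8], "twist": [0, 0, 0], "fingers": 0}, {"dp": [0, -1, 0], "twist": [0, 0, 0], "fingers": 0}, {"dp": [0, -1, 0], "twist": [0, 0, 0], "fingers": 0}, {"dp": [0, 0, 0], "twist": [0, 0, 0], "fingers": 0}])

```text
clock: 71.65
tcp_pos: [0.4835, -0.2975, 0.1923]
orientation: [0.002, 1.569, -0.005]
ft_force: [-0.1, 0.4, 0.7]
width: 0.088
```

Run:
```python
from h import *
np.set_printoptions(precision=4,suppress=True)
s=get_state();print(s["clock"],s["tcp_pos"],s["ft_force"],s["width"],s["q"])
I=camera("scene");T=camera("top")
cv2.imwrite("pics/s5.png",I[...,::-1]);cv2.imwrite("pics/t5.png",T[...,::-1])
for f in("top0","t5"):
    J=cv2.imread(f"pics/{f}.png")[...,::-1].copy();F=6
    x,y=308,301;r=20;s=cv2.resize(J[y-r:y+r,x-r:x+r],None,fx=F,fy=F,interpolation=cv2.INTER_CUBIC);g=cv2.cvtColor(s,7)
    m=(g>130).astype(np.uint8)
    yy,xx=np.mgrid[:g.shape[0],:g.shape[1]];m[(xx-g.shape[1]/2)**2+(yy-g.shape[0]/2)**2>(13*F)**2]=0
    for c,st in blobs(m,100):
        q=np.argwhere(cv2.connectedComponentsWithStats(m)[1]>0)
        l=cv2.fitLine(q[:,::-1].astype(np.float32),2,0,.01,.01).ravel();c=(c+.5)/F-.5+[x-r,y-r]
        a=plane("top",c,.082);b=plane("top",c+5*l[:2],.082);print(f,c,np.array(st)/F,l,a,np.degrees(np.arctan2(*(b-a)[[1,0]])))
# spool tops height 64 on spindles : scene/top centres
for o in spools(T,I,[(.637,.1345),(.632,.029),(.627,-.075)]):print(*o)
```

```text
71.65 [ 0.4835 -0.2975  0.1923] [-0.1067  0.3525  0.7238] 0.08804737539866754 [-0.5951  0.0949  1.8895 -0.0006  1.155  -0.5904]
top0 [308.2735 306.2184] [ 19.3333  18.1667   3.1667  15.     248.    ] [  0.2071   0.9783 121.3247 152.6273] [ 0.4511 -0.0416  0.082 ] -169.45488492180388
t5 [308.2793 306.2447] [ 19.3333  18.1667   3.1667  15.     248.6667] [  0.2202   0.9755 121.2718 152.7037] [ 0.451  -0.0416  0.082 ] -168.68109656572668
top [221.7829 218.3733] [27.4666 30.2047]
scene [414.3406 296.4017] [20.8438 28.8966]
top [272.0147 219.5018] [27.1513 30.1817]
scene [365.5167 283.9453] [19.3134 27.8092]
top [322.3151 223.0203] [31.2495 33.2608]
scene [319.5183 274.0215] [19.309  28.3566]
[0.6418 0.1374 0.05  ] [0.6395 0.1354 0.0621]
[0.6361 0.0312 0.05  ] [0.6339 0.0296 0.0631]
[ 0.6254 -0.0747  0.05  ] [ 0.6249 -0.0762  0.0555]
```

```bash
cat > knob.py <<'E'
from h import *
def knob(J):
    F=8;x,y=308,302;r=20;s=cv2.resize(J[y-r:y+r,x-r:x+r],None,fx=F,fy=F,interpolation=cv2.INTER_CUBIC);g=cv2.cvtColor(s,7)
    m=(g>130).astype(np.uint8);yy,xx=np.mgrid[:g.shape[0],:g.shape[1]]
    m[np.hypot(xx-g.shape[1]/2,yy-g.shape[0]/2)>13*F]=0
    n,l,st,_=cv2.connectedComponentsWithStats(m);i=1+st[1:,4].argmax()
    q=np.argwhere(l==i)[:,::-1].astype(np.float32);c=q.mean(0);w,v=np.linalg.eigh(np.cov(q.T));d=v[:,1];t=(q-c)@d
    e=[((c+d*k+.5)/F-.5+[x-r,y-r]) for k in(t.min(),t.max())]
    return [plane("top",k,.082) for k in e],e
if __name__=="__main__":
    import sys
    np.set_printoptions(precision=4,suppress=True)
    for f in sys.argv[1:]:
        (a,b),e=knob(cv2.imread(f"pics/{f}.png")[...,::-1].copy());print(f,e,a,b,np.degrees(np.arctan2(*(b-a)[[1,0]])))
E
python3 knob.py top0 t5
python3 - <<'E'
from h import *
np.set_printoptions(precision=4,suppress=True)
T=cv2.imread("pics/t5.png")[...,::-1].copy();h=hsv(T)
# black disc (z .056) and white scale centre, red mark centroid weighted
for nm,m,z in(("mark",(((h[...,0]<10)|(h[...,0]>170))&(h[...,1]>80)),.047),):
    m=m.copy();m2=np.zeros_like(m);m2[280:296,285:301]=m[280:296,285:301]
    w=h[...,1].astype(float)*m2;yy,xx=np.mgrid[:480,:640];c=np.array([(w*xx).sum(),(w*yy).sum()])/w.sum();print(c,m2.sum(),plane("top",c,.047))
k=((h[...,2]<90)).astype(np.uint8);k[:280]=0;k[325:]=0;k[:,:290]=0;k[:,328:]=0
cs,_=cv2.findContours(k,0,1);c=max(cs,key=cv2.contourArea);e=cv2.fitEllipse(cv2.convexHull(c));print(e,plane("top",e[0],.056))
E
```

```text
top0 [array([308.1804, 298.8097]), array([308.2703, 314.5585])] [ 0.4659 -0.0418  0.082 ] [ 0.4344 -0.0412  0.082 ] 178.8599909714802
t5 [array([308.1916, 298.8103]), array([308.282 , 314.5584])] [ 0.4659 -0.0418  0.082 ] [ 0.4344 -0.0412  0.082 ] 178.86154060302678
[288.0385 285.844 ] 56 [0.4955 0.0005 0.047 ]
((308.6536560058594, 299.9866943359375), (26.449234008789062, 27.180652618408203), 95.99494934082031) [ 0.4645 -0.0419  0.056 ]
```

Run:
```python
from h import *
np.set_printoptions(precision=4,suppress=True)
def cen(J,x0,y0,r,th):
    a=J[y0-r:y0+r+1,x0-r:x0+r+1].astype(float);w=a[...,0]-(a[...,1]+a[...,2])/2;w=np.clip(w-th,0,None);yy,xx=np.mgrid[-r:r+1,-r:r+1]
    return np.array([x0+(w*xx).sum()/w.sum(),y0+(w*yy).sum()/w.sum()])
def scale(J,box):
    h=hsv(J);w=np.zeros(J.shape[:2],np.uint8);x0,y0,x1,y1=box;w[y0:y1,x0:x1]=((h[...,1]<45)&(h[...,2]>165))[y0:y1,x0:x1]
    k,_=cv2.findContours(w,0,1);k=max(k,key=cv2.contourArea);return cv2.fitEllipse(cv2.convexHull(k))
for f,n,m,r,box in(("top0","top",(293,288),4,(270,265,345,337)),("t5","top",(293,288),4,(270,265,345,337)),("scene0","scene",(365,247),4,(325,215,390,262))):
    J=cv2.imread(f"pics/{f}.png")[...,::-1].copy();e=scale(J,box)
    for th in(25,45):
        c=cen(J,*m,r,th);M=plane(n,c,.047);A=plane(n,e[0],.047);d=M-A;print(f,th,c,e[0],e[1],M[:2],A[:2],np.hypot(*d[:2]),np.degrees(np.arctan2(d[1],d[0])))
```

```text
top0 25 [292.8407 288.1701] (308.06378173828125, 301.30169677734375) (58.98219680786133, 61.963470458984375) [ 0.4903 -0.0094] [ 0.4622 -0.0404] 0.04181718937901719 47.77913703628039
top0 45 [292.9096 288.2326] (308.06378173828125, 301.30169677734375) (58.98219680786133, 61.963470458984375) [ 0.4902 -0.0096] [ 0.4622 -0.0404] 0.041623141791462516 47.785881092204235
t5 25 [292.8122 288.1651] (308.3113098144531, 300.6368103027344) (60.56656265258789, 60.94783020019531) [ 0.4903 -0.0094] [ 0.4636 -0.0409] 0.041387341210031514 49.722971040601585
t5 45 [292.9062 288.2088] (308.3113098144531, 300.6368103027344) (60.56656265258789, 60.94783020019531) [ 0.4902 -0.0096] [ 0.4636 -0.0409] 0.041177459558283794 49.651285440946054
scene0 25 [364.4142 246.5333] (355.14837646484375, 239.42115783691406) (28.974510192871094, 48.420509338378906) [ 0.4895 -0.0102] [ 0.4692 -0.0388] 0.035035388064626534 54.5827205864416
scene0 45 [364.4071 246.5074] (355.14837646484375, 239.42115783691406) (28.974510192871094, 48.420509338378906) [ 0.4894 -0.0103] [ 0.4692 -0.0388] 0.034948491564767196 54.66613901418639
```

>>> jog_arm(increments=[{"dp": [0, 0, 0], "twist": [-1, 0, 0], "fingers": 100}, {"dp": [0, 0, 0], "twist": [-1, 0, 0], "fingers": 100}, {"dp": [0, 0, 0], "twist": [-1, 0, 0], "fingers": 100}, {"dp": [0, 0, 0], "twist": [-1, 0, 0], "fingers": 100}, {"dp": [0, 0, 0], "twist": [-1, 0, 0], "fingers": 100}, {"dp": [0, 0, 0], "twist": [-1, 0, 0], "fingers": 100}, {"dp": [0, 0, 0], "twist": [-1, 0, 0], "fingers": 100}, {"dp": [0, 0, 0], "twist": [-1, 0, 0], "fingers": 100}, {"dp": [0, 0, 0], "twist": [-1, 0, 0], "fingers": 100}, {"dp": [0, 0, 0], "twist": [-1, 0, 0], "fingers": 100}, {"dp": [0, 0, 0], "twist": [-1, 0, 0], "fingers": 100}, {"dp": [0, 0, 0], "twist": [-0.11, 0, 0], "fingers": 100}])

```text
clock: 72.95
tcp_pos: [0.4834, -0.2941, 0.1914]
orientation: [-1.194, 1.218, 1.195]
ft_force: [1.0, -0.3, 0.1]
width: 0.0534
```

>>> jog_arm(increments=[{"dp": [0, 0.09, 1], "twist": [0, 0, 0], "fingers": 100}, {"dp": [0, 0.09, 1], "twist": [0, 0, 0], "fingers": 100}, {"dp": [0, 0.09, 1], "twist": [0, 0, 0], "fingers": 100}, {"dp": [0, 0.09, 1], "twist": [0, 0, 0], "fingers": 100}, {"dp": [0, 0.09, 1], "twist": [0, 0, 0], "fingers": 100}, {"dp": [0, 0.09, 1], "twist": [0, 0, 0], "fingers": 100}, {"dp": [0, 0.09, 1], "twist": [0, 0, 0], "fingers": 100}, {"dp": [0, 0.09, 1], "twist": [0, 0, 0], "fingers": 100}, {"dp": [0, 0.09, 1], "twist": [0, 0, 0], "fingers": 100}, {"dp": [0, 0.09, 1], "twist": [0, 0, 0], "fingers": 100}, {"dp": [0, 0.09, 1], "twist": [0, 0, 0], "fingers": 100}, {"dp": [0, 0.09, 1], "twist": [0, 0, 0], "fingers": 100}])

```text
clock: 74.15
tcp_pos: [0.4658, -0.0523, 0.1913]
orientation: [-1.192, 1.22, 1.193]
ft_force: [0.4, 0.4, 0.4]
width: 0.0534
```

>>> jog_arm(increments=[{"dp": [0, 0, 0.7], "twist": [0, 0, 0], "fingers": 100}, {"dp": [0, 0, 0], "twist": [0, 0, 0], "fingers": 100}, {"dp": [0, 0, 0], "twist": [0, 0, 0], "fingers": 100}])

```text
clock: 74.45
tcp_pos: [0.467, -0.0402, 0.1914]
orientation: [-1.194, 1.219, 1.194]
ft_force: [-0.1, -0.5, -0.2]
width: 0.0538
```

Run:
```python
from h import *
np.set_printoptions(precision=4,suppress=True)
s=get_state();print(s["clock"],s["tcp_pos"],s["width"],s["q"]);print(R.from_rotvec(s["orientation"]).as_matrix()[:,2],rel((.462,-.0413,.062))/.02)
```

```text
74.45 [ 0.467  -0.0402  0.1914] 0.053761208817345835 [-0.1388 -0.0969  2.083  -0.0004  1.1553 -1.6885]
[ 0.0209  0.9998 -0.0004] [ 6.4708  0.2483 -0.0559]
```

Now lower onto the bar (opening 53 mm), correcting sideways, and grip.

>>> jog_arm(increments=[{"dp": [1, 0.25, -0.05], "twist": [0, 0, 0], "fingers": 130}, {"dp": [1, 0, 0], "twist": [0, 0, 0], "fingers": 130}, {"dp": [1, 0, 0], "twist": [0, 0, 0], "fingers": 130}, {"dp": [1, 0, 0], "twist": [0, 0, 0], "fingers": 130}, {"dp": [1, 0, 0], "twist": [0, 0, 0], "fingers": 130}, {"dp": [0.8, 0, 0], "twist": [0, 0, 0], "fingers": 130}, {"dp": [0.6, 0, 0], "twist": [0, 0, 0], "fingers": 130}, {"dp": [0, 0, 0], "twist": [0, 0, 0], "fingers": 130}, {"dp": [0, 0, 0], "twist": [0, 0, 0], "fingers": 130}], squeeze=20)

```text
clock: 75.35
tcp_pos: [0.4623, -0.0419, 0.0635]
orientation: [-1.192, 1.22, 1.192]
ft_force: [-0.5, 0.4, -0.1]
width: 0.0433
```

>>> jog_arm(increments=[{"dp": [0, 0, 0], "twist": [0, 0, 0], "fingers": 255}, {"dp": [0, 0, 0], "twist": [0, 0, 0], "fingers": 255}, {"dp": [0, 0, 0], "twist": [0, 0, 0], "fingers": 255}, {"dp": [0, 0, 0], "twist": [0, 0, 0], "fingers": 255}, {"dp": [0, 0, 0], "twist": [0, 0, 0], "fingers": 255}])

```text
clock: 75.85
tcp_pos: [0.4626, -0.0433, 0.0641]
orientation: [-1.197, 1.22, 1.192]
ft_force: [-0.8, -7.7, 1.5]
width: 0.0138
```

>>> jog_arm(increments=[{"dp": [0, 0, -0.07], "twist": [0.4, 0, 0], "fingers": 255}, {"dp": [0, 0, 0], "twist": [0.9, 0, 0], "fingers": 255}, {"dp": [0, 0, 0], "twist": [0.9, 0, 0], "fingers": 255}, {"dp": [0, 0, 0], "twist": [0.9, 0, 0], "fingers": 255}, {"dp": [0, 0, 0], "twist": [0.9, 0, 0], "fingers": 255}, {"dp": [0, 0, 0], "twist": [0.9, 0, 0], "fingers": 255}, {"dp": [0, 0, 0], "twist": [0.9, 0, 0], "fingers": 255}, {"dp": [0, 0, 0], "twist": [0.9, 0, 0], "fingers": 255}, {"dp": [0, 0, 0], "twist": [0.9, 0, 0], "fingers": 255}, {"dp": [0, 0, 0], "twist": [0.9, 0, 0], "fingers": 255}, {"dp": [0, 0, 0], "twist": [0.9, 0, 0], "fingers": 255}, {"dp": [0, 0, 0], "twist": [0, 0, 0], "fingers": 255}])

```text
clock: 77.05
tcp_pos: [0.4624, -0.0437, 0.064]
orientation: [-0.187, 1.562, 0.184]
ft_force: [-1.4, -3.5, 4.5]
width: 0.0137
```

>>> jog_arm(increments=[{"dp": [0, 0, 0], "twist": [0.9, 0, 0], "fingers": 255}, {"dp": [0, 0, 0], "twist": [0.9, 0, 0], "fingers": 255}, {"dp": [0, 0, 0], "twist": [0.9, 0, 0], "fingers": 255}, {"dp": [0, 0, 0], "twist": [0.9, 0, 0], "fingers": 255}, {"dp": [0, 0, 0], "twist": [0.9, 0, 0], "fingers": 255}, {"dp": [0, 0, 0], "twist": [0.9, 0, 0], "fingers": 255}, {"dp": [0, 0, 0], "twist": [0.9, 0, 0], "fingers": 255}, {"dp": [0, 0, 0], "twist": [0.4, 0, 0], "fingers": 255}, {"dp": [0, 0, 0], "twist": [0, 0, 0], "fingers": 255}, {"dp": [0, 0, 0], "twist": [0, 0, 0], "fingers": 255}])

```text
clock: 78.05
tcp_pos: [0.4621, -0.0436, 0.064]
orientation: [0.543, 1.501, -0.545]
ft_force: [-3.2, -4.6, 4.5]
width: 0.0137
```

Run:
```python
from h import *
np.set_printoptions(precision=4,suppress=True)
s=get_state();print(s["clock"],s["tcp_pos"],s["ft_force"],s["moment"],s["width"],s["q"]);z=R.from_rotvec(s["orientation"]).as_matrix()[:,2];print(z,np.degrees(np.arctan2(z[1],z[0])))
```

```text
78.05 [ 0.4621 -0.0436  0.064 ] [-3.1758 -4.6009  4.4695] [-0.7464  0.5629 -0.0948] 0.013668190477269896 [-0.1469  0.0499  2.205  -0.0017  0.8866  0.5495]
[ 0.7678 -0.6406  0.0008] -39.839228227149846
```

>>> jog_arm(increments=[{"dp": [0, 0, 0], "twist": [0, 0, 0], "fingers": 130}, {"dp": [0, 0, 0], "twist": [0, 0, 0], "fingers": 130}, {"dp": [0, 0, 0], "twist": [0, 0, 0], "fingers": 130}, {"dp": [-1, 0, 0], "twist": [0, 0, 0], "fingers": 130}, {"dp": [-1, 0, 0], "twist": [0, 0, 0], "fingers": 130}, {"dp": [-1, 0, 0], "twist": [0, 0, 0], "fingers": 130}, {"dp": [-1, 0, 0], "twist": [0, 0, 0], "fingers": 130}, {"dp": [-1, 0, 0], "twist": [0, 0, 0], "fingers": 130}, {"dp": [-1, 0, 0], "twist": [0, 0, 0], "fingers": 130}, {"dp": [0, -0.9, 0.77], "twist": [0, 0, 0], "fingers": 130}, {"dp": [0, -0.9, 0.77], "twist": [0, 0, 0], "fingers": 130}, {"dp": [0, -0.9, 0.77], "twist": [0, 0, 0], "fingers": 130}])

```text
clock: 79.25
tcp_pos: [0.4628, -0.1144, 0.1836]
orientation: [0.546, 1.5, -0.545]
ft_force: [0.7, -0.4, 0.6]
width: 0.0433
```

>>> jog_arm(increments=[{"dp": [0, -0.9, 0.77], "twist": [0, 0, 0], "fingers": 130}, {"dp": [0, -0.9, 0.77], "twist": [0, 0, 0], "fingers": 130}, {"dp": [0, -0.9, 0.77], "twist": [0, 0, 0], "fingers": 130}, {"dp": [0, -0.9, 0.77], "twist": [0, 0, 0], "fingers": 130}, {"dp": [0, -0.9, 0.77], "twist": [0, 0, 0], "fingers": 130}, {"dp": [0, -0.9, 0.77], "twist": [0, 0, 0], "fingers": 130}, {"dp": [0, -0.9, 0.77], "twist": [0, 0, 0], "fingers": 130}, {"dp": [0, -0.9, 0.77], "twist": [0, 0, 0], "fingers": 130}, {"dp": [0, 0, 0], "twist": [0, 0, 0], "fingers": 130}])

```text
clock: 80.15
tcp_pos: [0.4644, -0.3056, 0.1832]
orientation: [0.548, 1.5, -0.549]
ft_force: [-0.9, -0.2, 1.3]
width: 0.0435
```

```bash
python3 - <<'E'
from h import *
s=get_state();print(s["clock"],s["tcp_pos"])
I=camera("scene");T=camera("top")
cv2.imwrite("pics/s6.png",I[...,::-1]);cv2.imwrite("pics/t6.png",T[...,::-1])
a=cv2.resize(T[265:340,260:360],(400,300),interpolation=2);b=cv2.resize(T[235:335,370:490],(400,300),interpolation=2)
c=cv2.resize(I[215:335,280:440],(400,300),interpolation=2);d=cv2.resize(T[185:265,190:360],(400,300),interpolation=2)
cv2.imwrite("pics/final.png",np.vstack([np.hstack([a,b]),np.hstack([c,d])])[...,::-1])
E
python3 knob.py t6
```

```text
80.15 [ 0.46440954 -0.30563987  0.18319533]
t6 [array([309.4136, 300.8433]), array([298.3959, 292.2765])] [ 0.4617 -0.0442  0.082 ] [ 0.4796 -0.0224  0.082 ] 50.66910142284104
```

View pics/final.png

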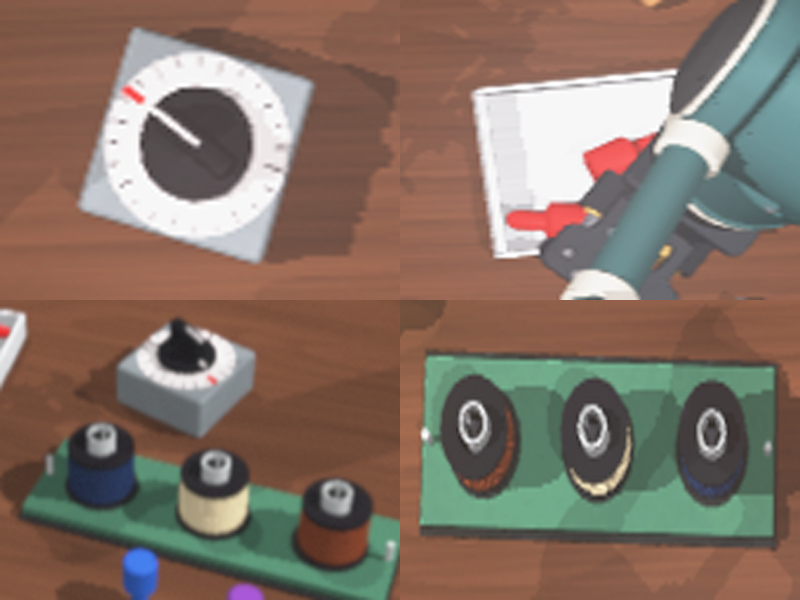

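```bash
python3 -c "
from rig import *
s=get_state();print(s['clock'],s['ft_force'],s['qvel'].round(3));print(close_job())"
```

```text
80.25 [-0.23676906  0.21606377  0.22108129] [ 0.018 -0.011  0.015  0.002  0.004 -0.   ]
the job is handed in; nothing more can be done
None
```

I finished the job and handed it in at about 80 s; no verdict was reported. All three red bungs were rocked out and are in the tray. The brown, cream and blue spools are on spindles 1, 2 and 3. The knob was turned about 128° clockwise, last of all.

**Last checks**
- **Spools:** all three sit flat and level. For brown and cream, two views put the tops at about 62–63 mm, where 64 mm is expected. Blue read 55 mm because the fit picked up its dark side, but it looks seated and was released 1–3 mm above its final height.
- **Knob:** the pointer reads 50.7° and the mark about 50.6°, and in the image the pointer line runs onto the mark. I'd put the uncertainty at 1–2°.
- **Bungs:** all three were seen lying in the tray after I nudged bung 1 down. In the last picture the arm hid part of the tray, with red showing at two places.
- **Stand:** it appears seated on its mat in every picture I took.

**What went less smoothly**
- **Pull on the stand:** the pull on the bungs briefly reached about 15 N on bung 1, 18 N on bung 2 and 14 N on bung 3, before slower rocking eased it. That is inside or just above the 12–17 N range that can lift the stand, so a momentary lift can't be ruled out.
- **Bung 1:** it slipped out of the fingers just above the tray and landed inside, leaning on the wall.
- **Blue spool:** it was found about 14 mm from where I first read it, so I measured it again before gripping it.

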